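Set up a megaphone silencer in the welding positioner

ROBOT

A 7-joint arm with a two-finger parallel gripper is mounted at the origin on the work surface. World frame = base frame: x ahead of the robot, y to its left, z up, the work surface at z = 0. Lengths are in mm, angles in rad, forces in N, time in s.
With the tool pointing down it reaches from about 350 to 900 mm from the base axis. Payload 19.9 kg.
Tool frame: the origin (TCP) lies midway between the tips of the shut fingers; the grasp point (between the pads) lies 19 mm behind it; y points along the fingers, x is the direction in which the jaws open and shut, and the axes are right-handed (so a half turn about y gives the same grasp; the last joint's range is limited). The gripper opens to 85 mm and grips with 20 to 120 N. Pads are 22 mm wide; open, the fingers measure 114 mm over their backs; the gripper's body (76 mm by 85 mm) begins 54 mm behind the grasp point. The pads swing forward as they close: fully open they stand 13 mm farther back than shut.
Start: joints at [-1.347, 0.417, -0.01, 1.614, 0.005, 1.111, -0.053], TCP at [164.166, 603.035, 231.26] pointing down, gripper open.
Joint ranges: [-2.81, 2.81], [-0.39, 2.02], [-1.27, 1.25], [0.06, 2.57], [-1.19, 4.33], [0.19, 2], [-2.82, 2.82]. Speed limits (rad/s): [1.89, 1.89, 2.39, 2.39, 3.01, 3.01, 3.01].

INTERFACE

Orientations are given as a 3x3 rotation matrix whose columns are the frame's x, y, z axes.
In Python, from station import get_state, cams, workorder, nets gives the robot as it stands.
- The arm moves only by the shell command python3 -m inch 'ROWS'. ROWS is JSON, a list of rows, each an object with "fingers": the closure, from -1 (fully open) to 1 (shut); "linear": the shift along the world's x, y, z normalised to -1 to 1, where 1 is 0.4 m, a list of three; "twist": the turn about the world's z normalised to -1 to 1, where 1 is pi/4 rad. In form: [{"fingers": fingers, "linear": [dx, dy, dz], "twist": twist}, ...]. A call has 1 to 5 rows; each row is the pose to reach, as a shift and turn from the pose commanded when the call began; what a row does not reach only later rows make up. A row lasts 1/10 s, in which the tool goes at most 50 mm and 8.59 degrees, less where a joint would pass 70% of its speed; a pose out of reach is approached as far as the arm can. A call with a number of a shift or a turn outside -1 to 1 is refused whole. A call with a gripper value outside its range is refused whole. The fingers move at their own pace and stop on an object; the grip force is fixed at half the most. Time passes only in rows, so rows that repeat a pose let the fingers close. It gives the time, the measured TCP pose, the force and the opening at its end, in the units of the state.
- get_state(): the state, without advancing time (a new reading comes with each control period).
- cams.snapshot(name): name is "scene" or "top"; returns a dict with "pixels" (420x560x3 uint8, red, green, blue), "range_z" (420x560 float32, mm along the optical axis (not along the pixel's ray), 0 where there is no reading), "fx", "fy", "cx", "cy" (pixels), "k1" (the pictures are not rectified: a ray, as slopes to the right and down, at radius r is drawn at 1 + k1 r^2 times it, then the intrinsics apply), "world_from_camera" (4x4, takes a point from camera to world coordinates). Camera axes: x right, y down, z forward; pixel columns grow to the right and rows downward; lengths in mm; the calibration is good to about 2 mm. A picture is of the moment at which its call begins.
- workorder.close_job(): hands the job in, once; it reports no verdict.
Trained networks look in a picture, given as the dict that the camera call returned (one of the last four; its "shot" number tells which), for a name from the list of things; names that differ only in an ending like _2 or _b are one class to them, and where a whole thing is asked for, a point or a joint stands for the part that bears it (a point fixed in the world has none). Each returns a list of dicts, best first, with "p" (0 to 1); they miss things now and then, are a little off and sometimes report something else, mostly with a low value. They report only what shows in the picture. A call takes as long as a camera call. They do not tell look-alikes from the thing itself.
- nets.look_for(picture, query): "at" ([row, column] as shares, 0 to 1, of the picture: columns of its width, rows of its height, amid what is visible of it).
- nets.silhouettes(picture, query): "pixels" (420x560 bool, what is visible of it) and "at" ([row, column] as shares, 0 to 1, of the picture: columns of its width, rows of its height, amid what is visible of it).
The state is a dict: "t": time; "joint_positions": joint angles; "qd": joint speeds; "tau": joint torques, N m; "tcp_pos": TCP position; "ee_rot": TCP orientation; "contact_force": force on the tool from outside, world axes, zero at the start; "ft_torque": the same for the moment, N m; "finger_gap": opening from 0.0 (shut) to 1.0 (fully open).
Only numpy, scipy, OpenCV 4.12 (cv2) and the standard library are available. Lean on these libraries where they do the work, as an engineer would, in place of code of your own. Each camera call takes 0.05 s, during which the arm holds its last target.

TASK

The megaphone shell is chucked in the tilted positioner: put the perforated baffle into its mouth, small end first, and then the small tail cone on top, spigot first, so that it is ready for tacking. Both have matching tapers and must sit square and hand-loose under their own weight only: set them in gently and let go, never push them home or drop them, because they wedge. Then swing the fume nozzle round against its stop so that it faces the joint, let go of it, and leave the other things on the bench as they are.

Things in the scene. Friction and masses are not known exactly. Their poses are not given: they have to be found in the camera images.
- shell: Megaphone shell, a fixed bare-steel tapered tube held wide end up in the chuck of the tilted positioner. Origin: centre of its open mouth, 228 mm above the bench; z points out of the mouth along its axis, which leans 30 degrees from vertical towards its -x side, roughly to the robot. Inside a smooth cone, 9 degrees half-angle: radius 34 mm at the mouth, 19.5 mm at 92 mm depth. Rim 77 mm outside.
- shell_mouth (a point): The same point and axes as shell. The jaws (within 60 mm of the axis) end 37 mm below the mouth, the 190 mm round faceplate lies 90 mm below it, measured along the axis. A sleeve resting by its weight bears on the taper with some 15 N in all; pressing it with 25 N along the axis, or dropping it 10 mm, wedges it with about 100 N.
- baffle_grip (a point): Baffle, loose bare steel, about 0.28 kg, upright on the bench: perforated taper sleeve, 42 mm wide at its foot, 58 mm at 48 mm height, closed there by an end plate; above it an outlet pipe, 30 mm diameter, up to 118 mm. This point: on its axis in the pipe, 102 mm above the foot; z up its axis. Resting loosely in the shell, this point is 20.5 mm above the shell's mouth along the shell's axis.
- baffle_rim (a point): Centre of the baffle's end plate, where the taper is widest, 48 mm above its foot. Resting loosely in the shell it is 33.5 mm below the mouth.
- baffle: The same baffle; origin at the centre of its foot (the small end), z along its axis towards the outlet pipe. Its taper has 9 degrees half-angle, like the shell's.
- tail_grip (a point): Small tail cone, loose bare steel, about 0.26 kg, upright on the bench on its open taper spigot. This point: on its axis in its straight neck (42 mm diameter, from 62 to 100 mm above the foot), 85 mm above the foot; z up its axis. Resting loosely in the shell, this point is 63 mm above the shell's mouth along the shell's axis.
- tail_shoulder (a point): Centre of the underside of the tail cone's bead, 26 mm above its foot. With the cone resting loosely in the shell, the bead stands about 4 mm clear of the rim.
- tail: The same tail cone; origin at the centre of its foot, z along its axis towards the neck. Spigot 26 mm high, 61 mm diameter at the foot, 69 mm at the top (9 degrees half-angle, like the shell's); bead 74 mm diameter, 4 mm high; then a cone narrowing to the neck at 62 mm height. Hollow: it passes over the baffle's pipe.
- fume_arm (a joint): Angle of the fume arm in rad about its upright swivel: 0 at its stop, where the nozzle faces the joint at the shell's mouth; larger values swing it away, clockwise seen from above (range 0 to 0.95, parked at 0.35 to 0.65). The swivel is stiff (0.4 N m, about 3 N at the handle) and stays where it is left.
- fume_swivel (a point): Point on the fume arm's upright swivel axis, at the height of the horizontal duct's centre line (262 mm above the bench). The duct is 42 mm thick, flaring to 64 mm at the nozzle.
- fume_handle (a point): Upright black handle on top of the horizontal duct, a round grip of 18 mm diameter that stands from 20 to 72 mm above the duct's centre line, 150 mm from the swivel axis. This point is on its axis, 50 mm above the duct's centre line (312 mm above the bench).
- big_tail: Bystander: a larger tail cone of the same shape, 98 mm over its bead and 120 mm high; it belongs to another silencer. Origin at the centre of its foot.
- offcut: Bystander: straight steel tube offcut standing on end, 45 mm diameter, 62 mm high. Origin at its foot.
- weld_square: Bystander: flat triangular welding square of steel, about 110 x 90 mm, 15 mm thick. Origin under its middle.
- wire_brush: Bystander: wire brush with a wooden handle, 260 mm long, 32 mm high, lying along its x. Origin under its middle.
- spray_can: Bystander: aluminium can, 58 mm diameter, 150 mm high. Origin at its foot.
- grinder: Bystander: angle grinder, about 290 mm long and 110 mm high. Origin under its middle.
Not all that is in view belongs to the job. What is shaped like the tail but green is not meant.

How it is judged:
By the outcome, as a careful person would: the job done as asked, in the order asked, and still so for the second after the job is handed in, with the robot touching nothing.
It also fails if it takes over 72 s, if anything falls off the work surface, if the arm or the gripper's body presses on something with over 40 N, if the wrist force passes 120 N, or if a joint passes its speed limit or range.

## Working session

There is one attempt and no reset: what is moved stays moved. The work goes in short steps, Python scripts to look and compute and a shell command to move; the robot and the scene stay as the last step left them, time stands still between calls to the robot, and variables do not carry over. Pictures are saved under pics/ and viewed, and the job is handed in when it is done.

```bash
ls -la; mkdir -p pics; cat > h.py <<'E'
import numpy as np, cv2
from station import get_state, cams, workorder, nets
def save(p,name,scale=1,crop=None):
    im=p["pixels"][:,:,::-1].copy()
    if crop: r0,r1,c0,c1=crop; im=im[r0:r1,c0:c1]
    if scale!=1: im=cv2.resize(im,None,fx=scale,fy=scale,interpolation=cv2.INTER_CUBIC)
    cv2.imwrite("pics/"+name,im)
def xyz(p):
    h,w=p["range_z"].shape
    u,v=np.meshgrid(np.arange(w),np.arange(h))
    K=np.array([[p["fx"],0,p["cx"]],[0,p["fy"],p["cy"]],[0,0,1.]])
    pts=np.stack([u,v],-1).reshape(-1,1,2).astype(np.float64)
    n=cv2.undistortPoints(pts,K,np.array([p["k1"],0,0,0.])).reshape(h,w,2)
    z=p["range_z"].astype(float)
    P=np.stack([n[...,0]*z,n[...,1]*z,z,np.ones_like(z)],-1)
    W=P@np.array(p["world_from_camera"]).T
    W=W[...,:3]; W[z<=0]=np.nan
    return W
def proj(p,X):
    X=np.atleast_2d(X).astype(float)
    M=np.linalg.inv(np.array(p["world_from_camera"]))
    c=X@M[:3,:3].T+M[:3,3]
    K=np.array([[p["fx"],0,p["cx"]],[0,p["fy"],p["cy"]],[0,0,1.]])
    return cv2.projectPoints(c,np.zeros(3),np.zeros(3),K,np.array([p["k1"],0,0,0.]))[0].reshape(-1,2)
E
python3 - <<'E'
from h import *
import pickle
s=get_state(); print(s)
for n in("scene","top"):
    p=cams.snapshot(n); save(p,n+"0.png"); pickle.dump(p,open(n+"0.pkl","wb"))
    print(n,p["fx"],p["k1"],np.round(p["world_from_camera"],3).tolist())
    for q in["shell","baffle","tail","fume_arm","fume_handle","baffle_grip","tail_grip","big_tail"]:
        print(q,[(round(d["p"],2),round(d["at"][0]*420),round(d["at"][1]*560)) for d in nets.look_for(p,q)])
E
```

```text
total 12
drwxr-xr-x  3 agent agent 4096 Dec  6 15:23 .
drwxr-xr-x 23 root  root  4096 Dec  6 15:23 ..
drwxr-xr-x  2 agent agent 4096 Dec  6 15:23 pics
{'t': 0.0, 'joint_positions': array([-1.34650714,  0.41796282, -0.01028184,  1.61421685,  0.00469089,
        1.11070599, -0.05297588]), 'qd': array([-0.00099465, -0.00040928,  0.00211285,  0.00050218, -0.00112124,
       -0.00108205,  0.00037041]), 'tau': array([ 6.89796198e-04, -8.64444923e+01,  6.79107159e-01, -4.34874415e+01,
        1.89794996e-02,  7.90846796e-03,  2.86200827e-05]), 'tcp_pos': array([164.09277807, 602.68896918, 230.64939723]), 'ee_rot': array([[ 2.62661852e-01, -2.41522807e-04, -9.64887917e-01],
       [ 9.64887117e-01, -1.24616822e-03,  2.62661947e-01],
       [-1.26585151e-03, -9.99999194e-01, -9.42786074e-05]]), 'contact_force': array([-0.38030368,  0.2725223 , -0.35229805]), 'ft_torque': array([ 0.00899774, -0.00436451, -0.02854613]), 'finger_gap': 1.0027783958930108}
scene 485.67262213807015 0.04240449621608136 [[-0.611, 0.452, -0.65, 1484.851], [0.791, 0.367, -0.489, 711.529], [0.017, -0.813, -0.582, 1063.8
[... 207 characters left out ...]
, 211)]
baffle_grip [(0.59, 185, 224), (0.34, 323, 404)]
tail_grip [(0.82, 284, 361), (0.81, 252, 408), (0.7, 260, 352), (0.57, 272, 395)]
big_tail [(0.8, 317, 334)]
top 450.35855966840876 0.021092762447186334 [[-0.118, -0.969, 0.215, 225.667], [-0.993, 0.116, -0.022, 13.905], [-0.003, -0.216, -0.976, 1568.402], [0.0, 0.0, 0.0, 1.0]]
shell [(0.56, 216, 282)]
baffle [(0.71, 241, 368)]
tail [(0.96, 308, 176), (0.94, 230, 188), (0.78, 259, 207), (0.75, 267, 173)]
fume_arm [(0.55, 157, 318)]
fume_handle [(0.77, 156, 319)]
baffle_grip [(0.69, 216, 282), (0.65, 241, 370)]
tail_grip [(0.88, 306, 178), (0.81, 265, 174), (0.81, 231, 191), (0.67, 251, 210)]
big_tail [(0.9, 191, 180), (0.18, 170, 397)]
```

View pics/scene0.png

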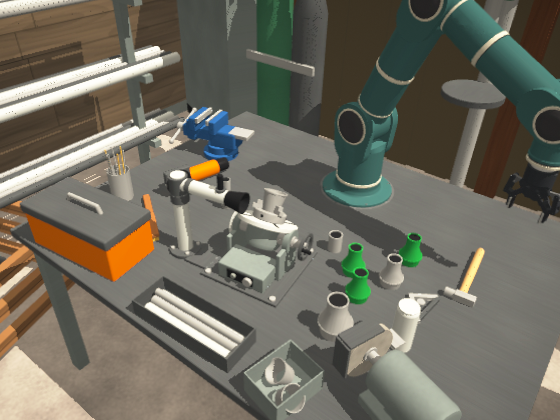

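View pics/top0.png

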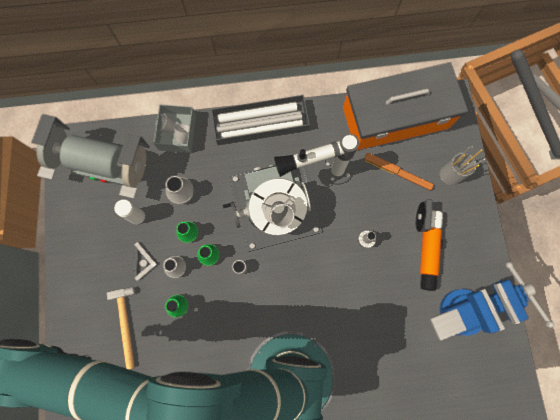

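```bash
python3 - <<'E'
from h import *
import pickle
for n,crop in(("top",(140,330,110,400)),("scene",(160,340,140,440))):
    p=pickle.load(open(n+"0.pkl","rb")); save(p,n+"0c.png",2.6,crop)
p=pickle.load(open("top0.pkl","rb")); q=pickle.load(open("scene0.pkl","rb"))
W=xyz(p);V=xyz(q)
print("bench noise",np.nanmedian(W[320:330,230:240,2]),np.nanstd(W[320:330,230:240,2]))
def circ(P):
    A=np.c_[2*P[:,:2],np.ones(len(P))]; b=(P[:,:2]**2).sum(1)
    s=np.linalg.lstsq(A,b,rcond=None)[0]; return s[:2],np.sqrt(s[2]+s[:2]@s[:2])
for name,(r,c),R in (("baffle",(238,368),22),("tail",(267,173),22)):
    S=W[r-R:r+R,c-R:c+R].reshape(-1,3); S=S[np.isfinite(S).all(1)]; S=S[S[:,2]>10]
    print(name,len(S),S[:,2].max(), np.histogram(S[:,2],bins=range(0,140,10))[0])
    for lo,hi in((10,40),(40,56),(56,90),(90,130)):
        T=S[(S[:,2]>lo)&(S[:,2]<hi)]
        if len(T)>8: print(lo,hi,len(T),T.mean(0).round(1),circ(T),T[:,:2].min(0).round(),T[:,:2].max(0).round())
E
```

```text
bench noise -0.959897551848826 3.5324992610392782
baffle 241 124.94460631369816 [  0   4   1   4 100  32   5   6   7   5   8  54  15]
10 40 9 [ 417.4 -307.5   25.5] (array([ 442.32263798, -316.57909484]), np.float64(43.85594414167084)) [ 395. -334.] [ 494. -291.]
40 56 130 [ 413.2 -307.4   47.6] (array([ 416.76822142, -313.73813265]), np.float64(23.065338187653946)) [ 388. -342.] [ 445. -286.]
56 90 20 [ 410.5 -303.8   73.7] (array([ 415.93477826, -313.52189226]), np.float64(14.571588450003768)) [ 397. -321.] [ 425. -298.]
90 130 82 [ 415.7 -311.1  114.6] (array([ 416.27635359, -311.95363649]), np.float64(11.192932950199298)) [ 402. -328.] [ 432. -298.]
tail 408 104.71428373420099 [  0  27  33  74  55  42  17   6  14 124  16   0   0]
10 40 134 [399.7 353.5  28.4] (array([410.65890134, 370.1547889 ]), np.float64(51.24841827601452)) [335. 311.] [439. 431.]
40 56 81 [397.1 334.6  47.6] (array([402.08469214, 345.77461679]), np.float64(26.970884184564678)) [374. 317.] [433. 369.]
56 90 53 [395.3 333.4  69.3] (array([401.44188067, 342.87158434]), np.float64(18.943479513219305)) [380. 322.] [424. 357.]
90 130 140 [402.3 346.6  96. ] (array([401.92159149, 346.59782172]), np.float64(15.805989741035754)) [381. 325.] [424. 367.]
```

View pics/top0c.png

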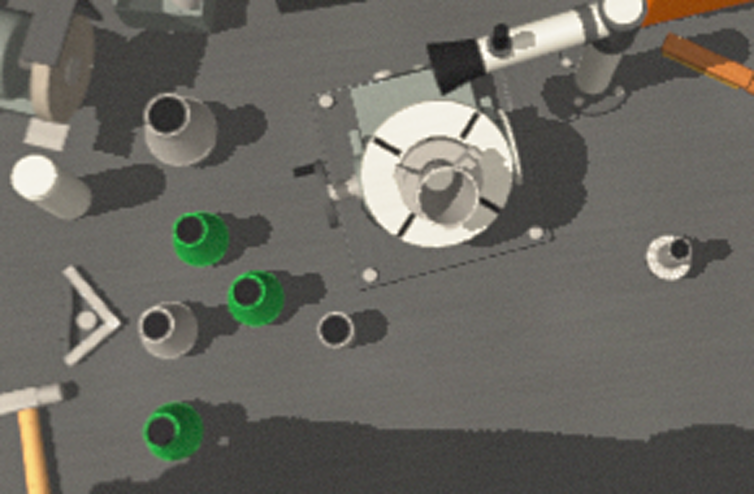

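View pics/scene0c.png

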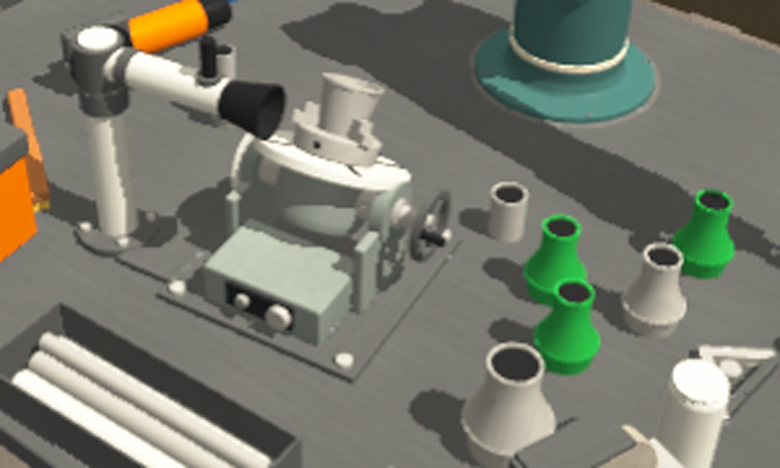

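```bash
cat >> h.py <<'E'
from scipy.optimize import least_squares
def d2poly(q,poly):
    best=np.full(len(q),1e9)
    for a,b in zip(poly[:-1],poly[1:]):
        a=np.array(a,float);b=np.array(b,float);ab=b-a
        t=np.clip(((q-a)@ab)/(ab@ab),0,1)
        best=np.minimum(best,np.linalg.norm(q-a-t[:,None]*ab,axis=1))
    return best
BAF=[(21,0),(29,48),(15,48),(15,118),(12,118),(12,60)]
TAIL=[(30.5,0),(34.5,26),(37,26),(37,30),(34.5,30),(21,62),(21,100),(19,100),(19,70)]
SHELL=[(19.5,-92),(34,0),(38.5,0),(34,-30)]
def ax(az,lean): return np.array([np.sin(lean)*np.cos(az),np.sin(lean)*np.sin(az),np.cos(lean)])
def rhoz(P,o,a):
    d=P-o; z=d@a; return np.c_[np.linalg.norm(d-z[:,None]*a,axis=1),z]
def fitup(P,poly,x0):
    f=lambda x:d2poly(rhoz(P,np.array([x[0],x[1],x[2]]),np.array([0,0,1.])),poly)
    return least_squares(f,[x0[0],x0[1],0],loss="soft_l1",f_scale=3)
def fitax(P,poly,o,az,lean,free):
    # free: full x,y,z,az,lean
    f=lambda x:d2poly(rhoz(P,x[:3],ax(x[3],x[4])),poly)
    return least_squares(f,list(o)+[az,lean],loss="soft_l1",f_scale=3,x_scale=[1,1,1,.02,.02])
E
python3 - <<'E'
from h import *
import pickle
p=pickle.load(open("top0.pkl","rb")); q=pickle.load(open("scene0.pkl","rb"))
for nm,W in(("top",xyz(p)),("scene",xyz(q))):
    P=W.reshape(-1,3);P=P[np.isfinite(P).all(1)]
    for name,poly,c,R in(("baffle",BAF,(416.5,-313),45),("tail",TAIL,(402,346),50)):
        x=np.array([*c,0])
        for _ in range(3):
            S=P[(np.hypot(P[:,0]-x[0],P[:,1]-x[1])<R)&(P[:,2]>12)&(P[:,2]<135)]
            S=S[d2poly(rhoz(S,x,np.array([0,0,1.])),poly)<10]
            r=fitup(S,poly,x); x=r.x
        print(nm,name,len(S),x.round(1),"rms",np.sqrt(np.mean(r.fun**2)).round(2))
    # shell: rough
    c=P[(P[:,2]>200)&(P[:,2]<245)&(np.hypot(P[:,0]-480,P[:,1])<150)]
    print("near",len(c),c.mean(0))
    # bench z & others
    b=P[(np.abs(P[:,0]-380)<30)&(np.abs(P[:,1]+100)<60)]
    print("bench",len(b),np.median(b[:,2]))
r,c=np.mgrid[185:250:6,255:312:5]
W=xyz(p);print(np.round(W[185:250:6,255:312:5,2]))
print(W[195,282],W[157,318],W[150,348])
E
```

```text
top baffle 237 [ 416.9 -314.1    0.8] rms 2.99
top tail 356 [402.3 346.8   1. ] rms 2.81
near 251 [506.40938504 -29.45778281 215.45943976]
bench 595 -1.1008947946834269
scene baffle 95 [ 420.5 -318.     5.4] rms 3.12
scene tail 580 [401.  344.5   2. ] rms 2.63
near 423 [524.43723077 -24.13227068 217.99494167]
bench 0 nan
[[ 65. 187. 186. 182. 180. 181. 177. 177. 177. 109.   5.   7.]
 [178. 184. 179. 182. 175. 172. 176. 170. 168. 166. 157.   5.]
 [176. 175. 168. 191. 197. 190. 189. 193. 166. 151. 148.   7.]
 [167. 162. 188. 186. 190. 213. 195. 203. 150. 146. 144.  10.]
 [153. 157. 201. 198. 147. 144. 150. 213. 167. 140. 140. 128.]
 [137. 148. 173. 229. 157. 152. 165. 200. 126. 126.   9.   9.]
 [139. 134. 129. 155. 194. 181. 186. 205. 124. 119.  10.   6.]
 [ 11. 123. 119. 118. 119. 213. 153. 110. 111.   4.   3.  17.]
 [ 12.  15.   7. 109. 107. 105.  98.   4.   6.  10.  10.   8.]
 [  8.   8.  14.   8.   5.  14.  -1.  14.   6.   3.  -4.  -4.]
 [ 14.  10.  13.   4.   3.  -2.   0.  -1.   1.  -1.  -1.  -3.]]
[567.30752175 -39.72742942 190.88563537] [ 649.83693607 -158.01651716  277.81059299] [ 659.6006584  -249.97068764  281.95788341]
  return _methods._mean(a, axis=axis, dtype=dtype,
  ret = ret.dtype.type(ret / rcount)
```

```bash
python3 - <<'E'
from h import *
import pickle
p=pickle.load(open("top0.pkl","rb")); q=pickle.load(open("scene0.pkl","rb"))
poly=[(19.5,-92),(34,0),(38.5,0),(36,-30)]; plate=[(62,-90),(95,-90)]
def d(P,x,lean,z=228):
    r=rhoz(P,np.array([x[0],x[1],z]),ax(x[2],lean)); return np.minimum(d2poly(r,poly),d2poly(r,plate)),r
for nm,W in(("top",xyz(p)),("scene",xyz(q)),):
    P=W.reshape(-1,3);P=P[np.isfinite(P).all(1)]
    for free in(0,1):
        x=np.array([508,-30,np.pi+.1,np.pi/6,228])
        for _ in range(8):
            dd,r=d(P,x,x[3],x[4]); S=P[(dd<9)&(P[:,2]>60)]
            g=(lambda y:d(S,y,np.pi/6)[0]) if not free else (lambda y:d(S,y,y[3],y[4])[0])
            res=least_squares(g,x[:3] if not free else x,loss="soft_l1",f_scale=2,x_scale=[1,1,.02] if not free else [1,1,.02,.02,1])
            x[:len(res.x)]=res.x
        print(nm,free,len(S),x.round(3),"az deg",np.degrees(x[2]).round(2),np.degrees(x[3]).round(2),np.sqrt(np.mean(res.fun**2)).round(2))
    rr=rhoz(P,np.array([x[0],x[1],x[4]]),ax(x[2],x[3])); T=P[(rr[:,1]>-97)&(rr[:,1]<-83)&(rr[:,0]>60)&(rr[:,0]<95)]
    # plane
    c=T.mean(0);n=np.linalg.svd(T-c)[2][2];n*=np.sign(n[2]);print("plate",len(T),n.round(3),np.degrees(np.arctan2(n[1],n[0])),np.degrees(np.arccos(n[2])))
    # overlay
    pic=p if nm=="top" else q
    o=np.array([x[0],x[1],228]);a=ax(x[2],np.pi/6);u=np.cross(a,[0,0,1]);u/=np.linalg.norm(u);v=np.cross(a,u)
    t=np.linspace(0,2*np.pi,200)[:,None]
    im=cv2.resize(pic["pixels"][:,:,::-1],None,fx=5,fy=5,interpolation=cv2.INTER_CUBIC)
    for R,h,col in((34,0,(0,0,255)),(38.5,0,(0,255,255)),(95,-90,(255,0,0)),(19.5,-92,(0,255,0))):
        X=o+h*a+R*(np.cos(t)*u+np.sin(t)*v); uv=(proj(pic,X)*5+2).astype(int); cv2.polylines(im,[uv.reshape(-1,1,2)],True,col,1)
    c0=(proj(pic,o)[0]*5).astype(int); cv2.imwrite(f"pics/shell_{nm}.png",im[c0[1]-260:c0[1]+260,c0[0]-300:c0[0]+300])
E
```

```text
top 0 2186 [496.87  -29.624   3.272   0.524 228.   ] az deg 187.45 30.0 3.44
top 1 2191 [495.276 -29.919   3.274   0.522 226.493] az deg 187.56 29.91 3.37
plate 1432 [-0.496 -0.067  0.866] -172.29524609111303 30.015098510863105
scene 0 928 [497.816 -33.424   3.278   0.524 228.   ] az deg 187.81 30.0 3.48
scene 1 932 [498.563 -33.085   3.263   0.501 230.097] az deg 186.94 28.71 3.41
plate 341 [-0.473 -0.058  0.879] -173.06765375235682 28.453463296845694
```

View pics/shell_top.png

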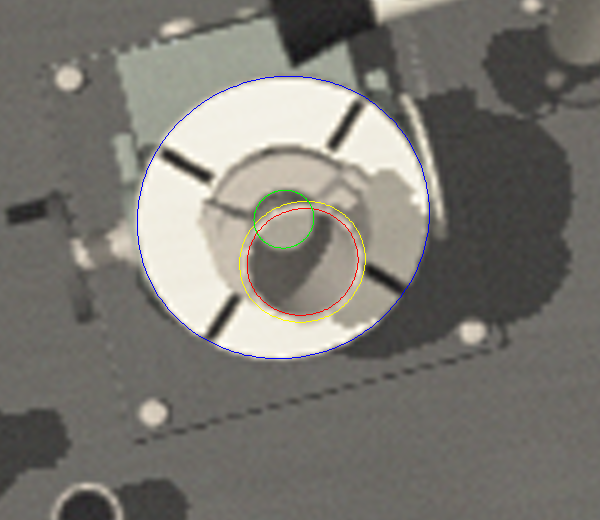

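View pics/shell_scene.png

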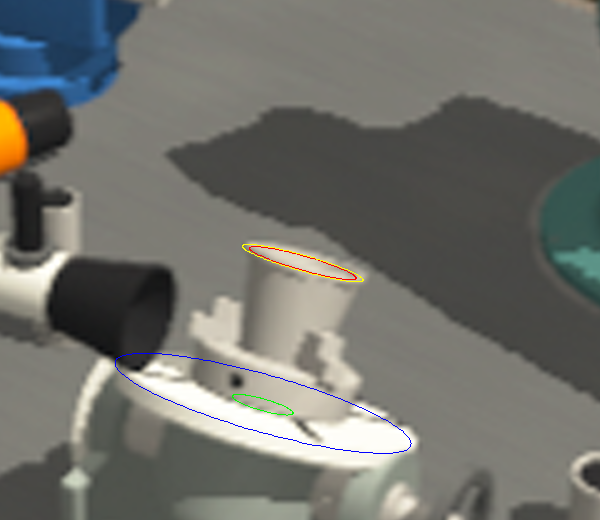

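```bash
python3 - <<'E'
from h import *
import pickle
p=pickle.load(open("top0.pkl","rb")); q=pickle.load(open("scene0.pkl","rb"))
A={}
for nm,pp in(("top",p),("scene",q)):
    W=xyz(pp)
    P=W.reshape(-1,3);P=P[np.isfinite(P).all(1)]
    m=(P[:,0]>520)&(P[:,0]<760)&(P[:,1]>-320)&(P[:,1]<0)&(P[:,2]>235)&(P[:,2]<350)
    S=P[m]
    D=S[S[:,2]<290]; c=D[:,:2].mean(0); d=np.linalg.svd(D[:,:2]-c)[2][0]; d*=np.sign(d[1])
    print(nm,len(D),"duct c",c.round(1),"az",np.degrees(np.arctan2(d[1],d[0])).round(1))
    t=(D[:,:2]-c)@d; n=(D[:,:2]-c)@np.array([-d[1],d[0]])
    print(" ends",(c+d*np.percentile(t,.5)).round(),(c+d*np.percentile(t,99.5)).round())
    for t0 in range(-120,140,20):
        k=abs(t-t0)<10
        if k.sum()>5: print("  ",t0,k.sum(),np.percentile(n[k],[2,98]).round(1),D[k,2].max().round(), (c+d*t0).round())
    H=S[S[:,2]>296]
    H=H[np.linalg.norm(H[:,:2]-np.median(H[:,:2],0),axis=1)<15] if len(H) else H
    print(" handle",len(H),H.mean(0).round(1) if len(H) else 0,H[:,2].max() if len(H) else 0, H[H[:,2]>325].mean(0))
W=xyz(p)
for nm,(r,c) in(("g1",(231,187)),("g2",(254,208)),("g3",(306,176)),("offcut",(267,239)),("can",(210,127)),("big",(189,176)),("sq",(262,145)),("grinder",(240,430))):
    print(nm,np.nanmedian(W[r-2:r+3,c-2:c+3].reshape(-1,3),0).round())
for pp in(p,q):
    for n in("fume_handle","fume_arm"):
        for d in nets.silhouettes(pp,n)[:1]: print(n,round(d["p"],2),d["pixels"].sum(),[np.ptp(z) for z in np.nonzero(d["pixels"])])
E
```

```text
top 1206 duct c [ 655.2 -154.5] az 103.4
 ends [ 685. -281.] [618.   3.]
   -120 73 [-27.2  25. ] 290.0 [ 683. -271.]
   -100 112 [-29.9  25.8] 290.0 [ 678. -252.]
   -80 103 [-22.9  21.7] 290.0 [ 674. -232.]
   -60 102 [-23.8  18.2] 289.0 [ 669. -213.]
   -40 90 [-23.4  14.6] 289.0 [ 665. -193.]
   -20 92 [-24.7  13.6] 286.0 [ 660. -174.]
   0 88 [-25.   13.1] 287.0 [ 655. -154.]
   20 87 [-25.5  12.8] 285.0 [ 651. -135.]
   40 55 [-19.3  10.9] 290.0 [ 646. -116.]
   60 82 [-27.4  10.2] 289.0 [641. -96.]
   80 102 [-31.9  11.8] 288.0 [637. -77.]
   100 111 [-36.3  14.6] 290.0 [632. -57.]
   120 79 [-43.   17.4] 290.0 [627. -38.]
 handle 50 [ 651.4 -108.2  324.9] 337.99187600174037 [ 653.3627973  -108.47960281  331.93616116]
scene 1321 duct c [ 668.9 -141.2] az 110.6
 ends [ 717. -270.] [609.  18.]
   -120 93 [-4.3 11.1] 290.0 [ 711. -254.]
   -100 137 [-2.9 49.8] 290.0 [ 704. -235.]
   -80 91 [-3.6 30.2] 290.0 [ 697. -216.]
   -60 93 [-5.3 30. ] 289.0 [ 690. -197.]
   -40 86 [-7.9 22.2] 288.0 [ 683. -179.]
   -20 87 [-12.   19.3] 288.0 [ 676. -160.]
   0 87 [-15.3  16.2] 287.0 [ 669. -141.]
   20 84 [-21.    6.5] 290.0 [ 662. -123.]
   40 87 [-22.3   5.3] 290.0 [ 655. -104.]
   60 94 [-28.1   1. ] 289.0 [648. -85.]
   80 102 [-35.9  15.8] 290.0 [641. -66.]
   100 181 [-42.1  20.2] 290.0 [634. -48.]
   120 17 [ 3.2 21.4] 284.0 [627. -29.]
 handle 90 [ 660.1 -108.1  319.2] 338.6715968670493 [ 658.87463276 -109.22353901  332.15450579]
g1 [506. 283.  95.]
g2 [422. 221.  95.]
g3 [269. 337.  95.]
offcut [371. 127.  57.]
can [587. 461. 149.]
big [648. 306. 114.]
sq [431. 450.  10.]
grinder [ 386. -520.   60.]
fume_handle 0.92 1332 [np.int64(41), np.int64(84)]
fume_arm 0.69 1423 [np.int64(42), np.int64(84)]
fume_handle 0.69 1503 [np.int64(42), np.int64(80)]
fume_arm 0.92 1534 [np.int64(41), np.int64(80)]
```

Possible confusions in the top view, as [row, col]:
- **Baffle:** the bare perforated sleeve at [238,368], the offcut at [267,239], or the fixed shell at [216,282].
- **Tail:** the bare small cone at [267,173], the green copies at [231,187], [257,207] and [306,176], or the larger bare big_tail at [189,178].

I choose [238,368] for the baffle, since it has a perforated taper and a thin pipe, and [267,173] for the tail, since it is grey and small. The close crop above confirms both. Now I move towards the baffle.

```bash
python3 -m inch '[{"fingers":-1,"linear":[0.06,-0.1,0.1],"twist":0.1},{"fingers":-1,"linear":[0.12,-0.2,0.2],"twist":0.2},{"fingers":-1,"linear":[0.18,-0.3,0.25],"twist":0.3},{"fingers":-1,"linear":[0.24,-0.4,0.25],"twist":0.4},{"fingers":-1,"linear":[0.3,-0.5,0.25],"twist":0.505}]'
python3 -m inch '[{"fingers":-1,"linear":[0.06,-0.1,0],"twist":0},{"fingers":-1,"linear":[0.12,-0.2,0],"twist":0},{"fingers":-1,"linear":[0.18,-0.3,0],"twist":0},{"fingers":-1,"linear":[0.24,-0.4,0],"twist":0},{"fingers":-1,"linear":[0.3,-0.5,0],"twist":0}]'
```

```text
t: 1.6
tcp_pos: [277.7, 413.8, 332.0]
ee_rot: [[-0.134, 0.001, -0.991], [0.991, 0.002, -0.134], [0.002, -1.0, -0.001]]
contact_force: [1.5, 0.4, 0.1]
finger_gap: 1.0
t: 2.1
tcp_pos: [397.5, 213.3, 330.9]
ee_rot: [[-0.13, 0.001, -0.991], [0.991, 0.001, -0.13], [0.001, -1.0, -0.001]]
contact_force: [0.3, 0.9, 0.7]
finger_gap: 0.998
```

```bash
python3 -m inch '[{"fingers":-1,"linear":[0.01,-0.12,0],"twist":0},{"fingers":-1,"linear":[0.02,-0.24,0],"twist":0},{"fingers":-1,"linear":[0.03,-0.36,0],"twist":0},{"fingers":-1,"linear":[0.03,-0.48,0],"twist":0},{"fingers":-1,"linear":[0.03,-0.6,0],"twist":0}]'
python3 -m inch '[{"fingers":-1,"linear":[0,-0.12,0],"twist":0},{"fingers":-1,"linear":[0,-0.24,0],"twist":0},{"fingers":-1,"linear":[0,-0.36,0],"twist":0},{"fingers":-1,"linear":[0,-0.48,0],"twist":0},{"fingers":-1,"linear":[0,-0.6,0],"twist":0}]'
python3 -m inch '[{"fingers":-1,"linear":[0,-0.08,-0.05],"twist":0},{"fingers":-1,"linear":[0,-0.0925,-0.15],"twist":0},{"fingers":-1,"linear":[0,-0.0925,-0.2],"twist":0},{"fingers":-1,"linear":[0,-0.0925,-0.25],"twist":0},{"fingers":-1,"linear":[0,-0.0925,-0.25],"twist":0}]'
python3 - <<'E'
from h import *
import pickle
s=get_state();print(s["tcp_pos"],s["joint_positions"].round(2))
for n in("scene","top"):
    p=cams.snapshot(n);pickle.dump(p,open(n+"1.pkl","wb"));save(p,n+"1.png")
    g=s["tcp_pos"]; print(n,proj(p,[g,[416.9,-314.1,118],[416.9,-314.1,0]]).round(1).tolist())
E
```

```text
t: 2.6
tcp_pos: [408.5, -26.8, 330.8]
ee_rot: [[-0.13, 0.001, -0.991], [0.991, 0.0, -0.13], [0.0, -1.0, -0.001]]
contact_force: [2.3, -0.4, 0.8]
finger_gap: 1.001
t: 3.1
tcp_pos: [408.6, -266.7, 331.1]
ee_rot: [[-0.131, 0.002, -0.991], [0.991, -0.0, -0.131], [-0.0, -1.0, -0.002]]
contact_force: [1.9, 1.8, -0.1]
finger_gap: 0.999
t: 3.6
tcp_pos: [408.0, -301.3, 228.8]
ee_rot: [[-0.13, -0.003, -0.991], [0.991, 0.001, -0.13], [0.001, -1.0, 0.003]]
contact_force: [1.0, -0.5, 1.1]
finger_gap: 0.997
[ 407.96328295 -301.28313811  228.78620922] [-0.16  0.29  0.88  1.93 -0.26  1.05  2.53]
scene [[229.4, 152.8], [226.3, 179.6], [227.6, 206.2]]
top [[375.0, 233.0], [371.2, 235.3], [364.4, 240.6]]
```

View pics/scene1.png

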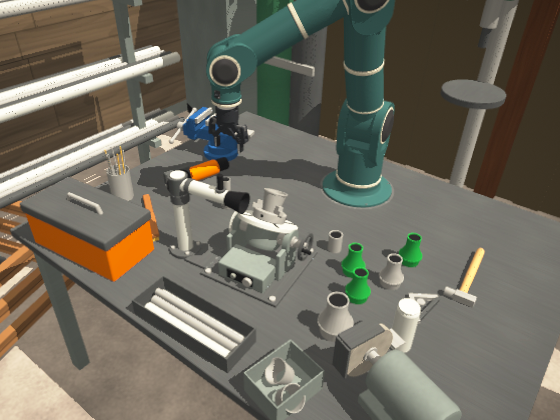

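View pics/top1.png

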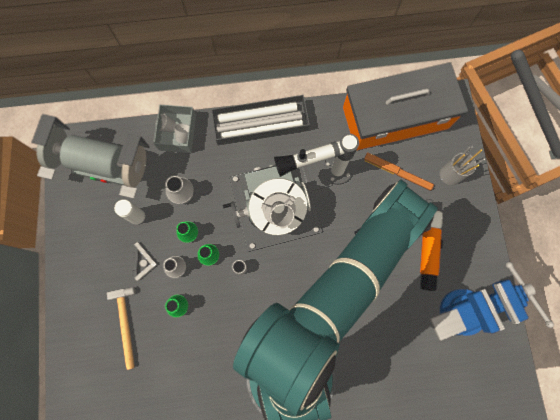

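```bash
python3 -m inch '[{"fingers":-1,"linear":[0,0,0],"twist":0},{"fingers":-1,"linear":[0,0,0],"twist":0}]'
python3 - <<'E'
from h import *
s=get_state();print(s["tcp_pos"],s["joint_positions"].round(2),s["qd"].round(3))
E
```

```text
t: 3.9
tcp_pos: [409.4, -302.0, 231.6]
ee_rot: [[-0.131, 0.002, -0.991], [0.991, -0.0, -0.131], [-0.001, -1.0, -0.002]]
contact_force: [0.3, -1.3, 1.3]
finger_gap: 1.0
[ 409.38159807 -301.96151211  231.64158622] [-0.16  0.29  0.88  1.92 -0.26  1.05  2.53] [ 0.001  0.002 -0.001  0.003 -0.003 -0.003  0.001]
```

```bash
python3 -m inch '[{"fingers":-1,"linear":[0,0,0],"twist":-0.19},{"fingers":-1,"linear":[0.01,-0.02,0],"twist":-0.38},{"fingers":-1,"linear":[0.02,-0.03,0],"twist":-0.57},{"fingers":-1,"linear":[0.02,-0.03,0],"twist":-0.76},{"fingers":-1,"linear":[0.02,-0.03,0],"twist":-0.95}]' >/dev/null
python3 -m inch '[{"fingers":-1,"linear":[0,0,0],"twist":-0.19},{"fingers":-1,"linear":[0,0,0],"twist":-0.38},{"fingers":-1,"linear":[0,0,0],"twist":-0.57},{"fingers":-1,"linear":[0,0,0],"twist":-0.76},{"fingers":-1,"linear":[0,0,0],"twist":-0.95}]' >/dev/null
python3 -m inch '[{"fingers":-1,"linear":[0,0,0],"twist":-0.19},{"fingers":-1,"linear":[0,0,0],"twist":-0.38},{"fingers":-1,"linear":[0,0,0],"twist":-0.57},{"fingers":-1,"linear":[0,0,0],"twist":-0.76},{"fingers":-1,"linear":[0,0,0],"twist":-0.95}]' >/dev/null
python3 -m inch '[{"fingers":-1,"linear":[0,0,-0.05],"twist":-0.19},{"fingers":-1,"linear":[0,0,-0.1],"twist":-0.38},{"fingers":-1,"linear":[0,0,-0.1],"twist":-0.57},{"fingers":-1,"linear":[0,0,-0.1],"twist":-0.76},{"fingers":-1,"linear":[0,0,-0.1],"twist":-0.95}]'
python3 -m inch '[{"fingers":-1,"linear":[0,0,0],"twist":-0.19},{"fingers":-1,"linear":[0,0,0],"twist":-0.2},{"fingers":-1,"linear":[0,0,0],"twist":-0.2}]'
python3 - <<'E'
from h import *
s=get_state();print(s["tcp_pos"],s["joint_positions"].round(2),np.degrees(np.arctan2(s["ee_rot"][1,0],s["ee_rot"][0,0])))
E
```

```text
t: 5.9
tcp_pos: [417.3, -313.8, 191.1]
ee_rot: [[0.279, 0.001, 0.96], [-0.96, 0.0, 0.279], [0.0, -1.0, 0.001]]
contact_force: [-0.7, 0.3, 0.5]
finger_gap: 0.998
t: 6.2
tcp_pos: [417.2, -313.8, 191.0]
ee_rot: [[0.135, 0.001, 0.991], [-0.991, 0.0, 0.135], [-0.0, -1.0, 0.001]]
contact_force: [0.6, -0.7, 1.2]
finger_gap: 0.999
[ 417.17702809 -313.79523716  190.97240622] [-0.34  0.58  1.24  1.94 -0.62  1.09 -0.27] -82.23837671242703
```

```bash
python3 -m inch '[{"fingers":-1,"linear":[0,0,-0.1],"twist":0},{"fingers":-1,"linear":[0,0,-0.18],"twist":0},{"fingers":-1,"linear":[0,0,-0.24],"twist":0},{"fingers":-1,"linear":[0,0,-0.2575],"twist":0},{"fingers":-1,"linear":[0,0,-0.2575],"twist":0}]'
python3 - <<'E'
from h import *
import pickle
s=get_state();print(s["tcp_pos"],s["joint_positions"].round(2))
p=cams.snapshot("scene");pickle.dump(p,open("scene2.pkl","wb"));save(p,"scene2.png",5,(100,210,170,290))
E
```

```text
t: 6.7
tcp_pos: [416.7, -314.0, 87.6]
ee_rot: [[0.132, -0.001, 0.991], [-0.991, 0.0, 0.132], [-0.0, -1.0, -0.001]]
contact_force: [0.6, 0.7, 0.0]
finger_gap: 1.001
[ 416.68616312 -313.96041461   87.59078988] [-0.21  0.7   1.06  2.01 -0.78  0.91 -0.16]
```

View pics/scene2.png

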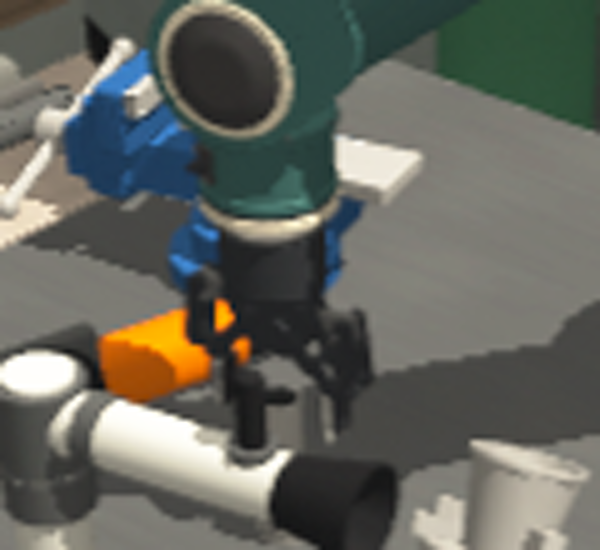

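```bash
python3 -m inch '[{"fingers":0,"linear":[0,0,0],"twist":0},{"fingers":1,"linear":[0,0,0],"twist":0},{"fingers":1,"linear":[0,0,0],"twist":0},{"fingers":1,"linear":[0,0,0],"twist":0},{"fingers":1,"linear":[0,0,0],"twist":0}]'
python3 -m inch '[{"fingers":1,"linear":[0,0,0],"twist":0},{"fingers":1,"linear":[0,0,0],"twist":0}]'
```

```text
t: 7.25
tcp_pos: [417.2, -314.2, 88.1]
ee_rot: [[0.131, 0.001, 0.991], [-0.991, -0.0, 0.131], [0.001, -1.0, 0.001]]
contact_force: [-1.3, -0.4, 7.3]
finger_gap: 0.333
t: 7.45
tcp_pos: [417.2, -314.2, 88.1]
ee_rot: [[0.131, 0.001, 0.991], [-0.991, -0.0, 0.131], [0.001, -1.0, 0.001]]
contact_force: [-0.1, -0.4, 7.2]
finger_gap: 0.341
```

```bash
python3 -m inch '[{"fingers":1,"linear":[-0.0115,-0.0015,0.0012],"twist":0},{"fingers":1,"linear":[-0.0233,-0.003,0.0022],"twist":0},{"fingers":1,"linear":[-0.035,-0.0045,0.003],"twist":0},{"fingers":1,"linear":[-0.0468,-0.006,0.0037],"twist":0},{"fingers":1,"linear":[-0.0468,-0.006,0.0037],"twist":0}]'
python3 - <<'E'
from h import *
import pickle
s=get_state();print(s["tcp_pos"],s["contact_force"].round(1),s["ft_torque"].round(2),s["joint_positions"].round(2))
p=cams.snapshot("scene");pickle.dump(p,open("scene3.pkl","wb"));save(p,"scene3.png",5,(100,220,170,290))
p=cams.snapshot("top");pickle.dump(p,open("top3.pkl","wb"));save(p,"top3.png",5,(190,290,310,430))
E
```

```text
t: 7.95
tcp_pos: [397.4, -316.3, 89.1]
ee_rot: [[0.13, -0.0, 0.992], [-0.992, 0.0, 0.13], [-0.0, -1.0, -0.0]]
contact_force: [-0.1, -0.4, -2.7]
finger_gap: 0.338
[ 397.35394202 -316.28513686   89.09863447] [-0.1 -0.4 -2.7] [ 0.02  0.01 -0.04] [-0.2   0.68  1.07  2.04 -0.78  0.9  -0.13]
```

View pics/scene3.png

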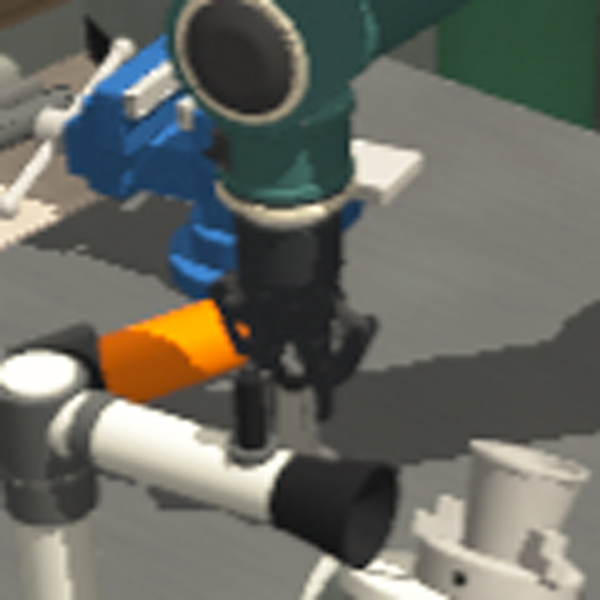

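```bash
python3 -m inch '[{"fingers":1,"linear":[0,0,-0.004],"twist":0},{"fingers":1,"linear":[0,0,-0.006],"twist":0},{"fingers":1,"linear":[0,0,-0.006],"twist":0}]'
python3 -m inch '[{"fingers":1,"linear":[-0.006,-0.0008,0.0005],"twist":0},{"fingers":1,"linear":[-0.0115,-0.0015,0.001],"twist":0},{"fingers":1,"linear":[-0.0115,-0.0015,0.001],"twist":0}]'
python3 - <<'E'
from h import *
s=get_state();print(s["tcp_pos"],s["contact_force"].round(1),s["ft_torque"].round(2))
E
```

```text
t: 8.35
tcp_pos: [399.0, -316.8, 87.9]
ee_rot: [[0.131, 0.002, 0.991], [-0.991, -0.0, 0.131], [0.0, -1.0, 0.002]]
contact_force: [-2.3, 6.1, 30.4]
finger_gap: 0.34
t: 8.65
tcp_pos: [395.1, -317.4, 88.1]
ee_rot: [[0.131, 0.003, 0.991], [-0.991, -0.001, 0.131], [0.001, -1.0, 0.003]]
contact_force: [3.8, 2.3, 15.1]
finger_gap: 0.333
[ 395.07014271 -317.39872834   88.12075548] [ 3.8  2.3 15.1] [ 0.68 -0.92 -0.01]
```

```bash
python3 -m inch '[{"fingers":1,"linear":[0,0,0.1],"twist":0},{"fingers":1,"linear":[0,0,0.22],"twist":0},{"fingers":1,"linear":[0,0,0.34],"twist":0},{"fingers":1,"linear":[0,0,0.46],"twist":0},{"fingers":1,"linear":[0,0,0.58],"twist":0}]' | head -2
python3 -m inch '[{"fingers":1,"linear":[0.02,0.07,0.05],"twist":0},{"fingers":1,"linear":[0.05,0.17,0.06],"twist":0},{"fingers":1,"linear":[0.09,0.28,0.06],"twist":0},{"fingers":1,"linear":[0.13,0.39,0.06],"twist":0},{"fingers":1,"linear":[0.16,0.5,0.06],"twist":0}]' |head -2
python3 -m inch '[{"fingers":1,"linear":[0.03,0.08,0],"twist":0},{"fingers":1,"linear":[0.05,0.14,0],"twist":0},{"fingers":1,"linear":[0.06,0.18,0],"twist":0},{"fingers":1,"linear":[0.06,0.18,0],"twist":0}]'
python3 - <<'E'
from h import *
import pickle
s=get_state();print(s["tcp_pos"],s["contact_force"].round(1),s["joint_positions"].round(2))
p=cams.snapshot("scene");pickle.dump(p,open("scene4.pkl","wb"));save(p,"scene4.png",4,(100,240,180,340))
E
```

```text
t: 9.15
tcp_pos: [393.1, -317.0, 321.0]
t: 9.65
tcp_pos: [458.0, -114.7, 343.3]
t: 10.05
tcp_pos: [481.9, -43.1, 342.9]
ee_rot: [[0.133, -0.001, 0.991], [-0.991, -0.0, 0.133], [0.0, -1.0, -0.001]]
contact_force: [-0.5, 0.0, -2.6]
finger_gap: 0.334
[481.87242795 -43.06155983 342.87168244] [-0.5  0.  -2.6] [-0.98  0.1   1.09  1.83 -0.09  1.27 -1.31]
```

View pics/scene4.png

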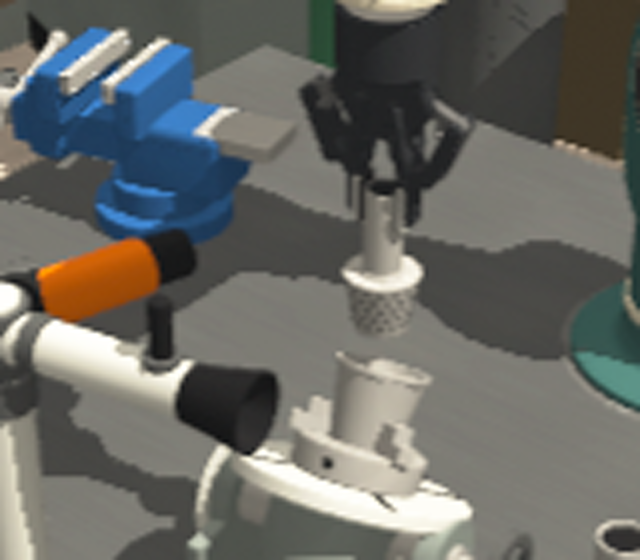

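```bash
cat >> h.py <<'E'
def fitbaf(p,o,a0,poly,thr=9,zr=None,n=6):
    """fit origin and axis direction (2 params tilt) of body of revolution"""
    P=xyz(p).reshape(-1,3);P=P[np.isfinite(P).all(1)]
    az=np.arctan2(a0[1],a0[0]);
    x=np.array([*o,a0[0],a0[1]],float)
    def A(x): return np.array([x[3],x[4],np.sqrt(max(1e-6,1-x[3]**2-x[4]**2))])
    for _ in range(n):
        r=rhoz(P,x[:3],A(x)); k=d2poly(r,poly)<thr
        if zr: k&=(r[:,1]>zr[0])&(r[:,1]<zr[1])
        S=P[k]
        res=least_squares(lambda y:d2poly(rhoz(S,y[:3],A(y)),poly),x,loss="soft_l1",f_scale=2,x_scale=[1,1,1,.02,.02]); x=res.x
    J=res.jac; cov=np.linalg.pinv(J.T@J)*np.mean(res.fun**2)
    return x[:3],A(x),len(S),np.sqrt(np.mean(res.fun**2)),np.sqrt(np.diag(cov))
E
python3 - <<'E'
from h import *
import pickle
s=get_state();t=s["tcp_pos"]
p=pickle.load(open("scene4.pkl","rb"))
o,a,n,r,sd=fitbaf(p,[t[0],t[1],t[2]-88],[0,0,1],BAF,zr=(3,85))
print(t,o.round(1),a.round(3),n,r,sd.round(2)); print("expected foot",t-[0,0,88])
E
```

```text
[481.50552764 -44.66771256 342.93688893] [483.8 -47.2 256.7] [0.004 0.01  1.   ] 375 1.7594190799821259 [0.37 0.4  0.25 0.01 0.01]
expected foot [481.50552764 -44.66771256 254.93688893]
```

```bash
python3 -m inch '[{"fingers":1,"linear":[0.015,0.017,0],"twist":0},{"fingers":1,"linear":[0.028,0.033,-0.01],"twist":0},{"fingers":1,"linear":[0.028,0.033,-0.05],"twist":0},{"fingers":1,"linear":[0.028,0.033,-0.08],"twist":0},{"fingers":1,"linear":[0.028,0.033,-0.08],"twist":0}]'
python3 - <<'E'
from h import *
import pickle
s=get_state();print(s["tcp_pos"],s["contact_force"].round(1),s["joint_positions"].round(2))
p=cams.snapshot("scene");save(p,"scene5.png",4,(100,240,180,340))
E
```

```text
t: 10.6
tcp_pos: [492.2, -31.8, 309.6]
ee_rot: [[0.13, -0.002, 0.992], [-0.992, -0.001, 0.13], [0.001, -1.0, -0.002]]
contact_force: [-0.3, -0.1, -2.8]
finger_gap: 0.335
[492.16539064 -31.83606948 309.61480906] [-0.3 -0.1 -2.8] [-0.95  0.18  1.07  1.86 -0.16  1.21 -1.26]
```

View pics/scene5.png

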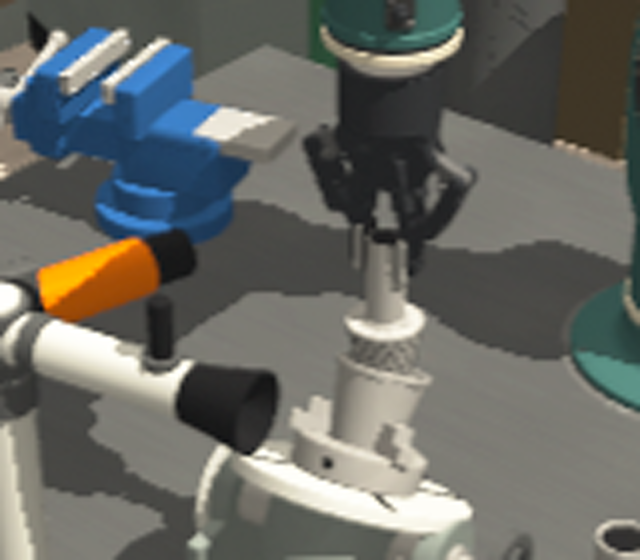

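```bash
python3 -m inch '[{"fingers":1,"linear":[0,0,-0.015],"twist":0},{"fingers":1,"linear":[0,0,-0.03],"twist":0},{"fingers":1,"linear":[0,0,-0.04],"twist":0},{"fingers":1,"linear":[0,0,-0.04],"twist":0}]'
python3 -m inch '[{"fingers":1,"linear":[-0.012,-0.0016,0],"twist":0},{"fingers":1,"linear":[-0.025,-0.0033,0],"twist":0},{"fingers":1,"linear":[-0.037,-0.005,0],"twist":0},{"fingers":1,"linear":[-0.037,-0.005,0],"twist":0}]'
python3 - <<'E'
from h import *
s=get_state();print(s["tcp_pos"],s["contact_force"].round(1),s["ft_torque"].round(2))
p=cams.snapshot("scene");save(p,"scene6.png",4,(100,240,180,340))
E
```

```text
t: 11.05
tcp_pos: [492.6, -31.6, 294.6]
ee_rot: [[0.13, -0.001, 0.991], [-0.991, -0.0, 0.13], [-0.0, -1.0, -0.001]]
contact_force: [0.1, -0.0, -2.5]
finger_gap: 0.331
t: 11.45
tcp_pos: [478.0, -33.6, 295.7]
ee_rot: [[0.131, 0.002, 0.991], [-0.991, 0.001, 0.131], [-0.001, -1.0, 0.002]]
contact_force: [4.6, -0.9, 1.2]
finger_gap: 0.331
[478.03341389 -33.56956747 295.71003449] [ 4.6 -0.9  1.2] [-0.12 -1.35  0.  ]
```

View pics/scene6.png

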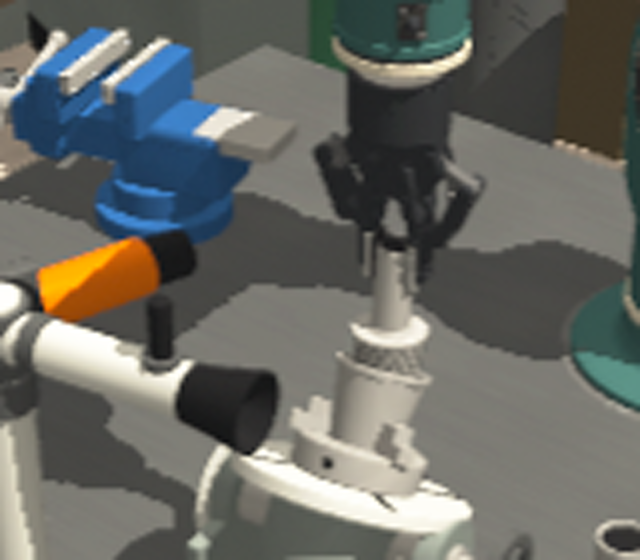

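```bash
python3 -m inch '[{"fingers":1,"linear":[-0.012,-0.0016,0.002],"twist":0},{"fingers":1,"linear":[-0.025,-0.0033,0.004],"twist":0},{"fingers":1,"linear":[-0.038,-0.005,0.005],"twist":0},{"fingers":1,"linear":[-0.05,-0.0066,0.005],"twist":0}]'
python3 -m inch '[{"fingers":1,"linear":[-0.012,-0.0016,-0.001],"twist":0},{"fingers":1,"linear":[-0.025,-0.0033,-0.003],"twist":0},{"fingers":1,"linear":[-0.038,-0.005,-0.006],"twist":0},{"fingers":1,"linear":[-0.05,-0.0066,-0.01],"twist":0},{"fingers":1,"linear":[-0.05,-0.0066,-0.01],"twist":0}]'
python3 - <<'E'
from h import *
import pickle
s=get_state();t=s["tcp_pos"];print(t,s["contact_force"].round(1),s["ft_torque"].round(2))
p=cams.snapshot("scene");pickle.dump(p,open("scene7.pkl","wb"));save(p,"scene7.png",4,(100,240,180,340))
a0=ax(np.radians(187.5),np.radians(28)); g=t+[2.3,-2.5,20.8]
o,a,n,r,sd=fitbaf(p,g-107*a0,a0,BAF,zr=(14,90))
print(o.round(1),a.round(3),n,r,sd.round(3),"lean",np.degrees(np.arccos(a[2])),"az",np.degrees(np.arctan2(a[1],a[0])))
print("grip",(o+107*a).round(1),g)
E
```

```text
t: 11.9
tcp_pos: [457.6, -36.4, 297.1]
ee_rot: [[0.13, 0.0, 0.991], [-0.991, 0.0, 0.13], [-0.0, -1.0, 0.0]]
contact_force: [4.2, 1.0, -1.0]
finger_gap: 0.333
t: 12.4
tcp_pos: [437.5, -39.0, 293.0]
ee_rot: [[0.13, 0.0, 0.991], [-0.991, 0.001, 0.13], [-0.001, -1.0, 0.0]]
contact_force: [4.7, -0.3, -0.6]
finger_gap: 0.333
[437.47666945 -39.04779221 292.99145538] [ 4.7 -0.3 -0.6] [-0.12 -1.24 -0.04]
[486.7 -37.7 217.9] [-0.409 -0.034  0.912] 339 2.214186883587178 [0.572 0.627 0.478 0.009 0.011] lean 24.199821657721134 az -175.3042365640763
grip [442.9 -41.3 315.5] [439.77666945 -41.54779221 313.79145538]
```

View pics/scene7.png

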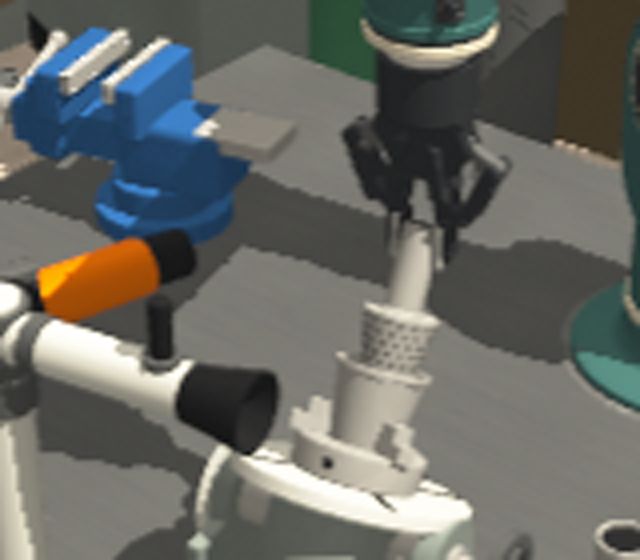

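```bash
python3 -m inch '[{"fingers":1,"linear":[-0.01,-0.0013,-0.0015],"twist":0},{"fingers":1,"linear":[-0.019,-0.0025,-0.0035],"twist":0},{"fingers":1,"linear":[-0.026,-0.0034,-0.006],"twist":0},{"fingers":1,"linear":[-0.026,-0.0034,-0.006],"twist":0}]'
python3 - <<'E'
from h import *
import pickle
s=get_state();t=s["tcp_pos"];print(t,s["contact_force"].round(1),s["ft_torque"].round(2))
p=cams.snapshot("scene");pickle.dump(p,open("scene8.pkl","wb"));save(p,"scene8.png",4,(100,240,180,340))
a0=ax(np.radians(187.5),np.radians(28)); g=t+[2.3,-2.5,20.8]
o,a,n,r,sd=fitbaf(p,g-107*a0,a0,BAF,zr=(14,90))
print(o.round(1),a.round(3),n,r,sd.round(3),"lean",np.degrees(np.arccos(a[2])),"az",np.degrees(np.arctan2(a[1],a[0])))
print("grip",(o+107*a).round(1),g)
E
```

```text
t: 12.85
tcp_pos: [427.1, -40.4, 290.6]
ee_rot: [[0.13, -0.0, 0.991], [-0.991, 0.0, 0.13], [-0.001, -1.0, -0.0]]
contact_force: [3.2, -0.2, -1.0]
finger_gap: 0.334
[427.14681263 -40.36160865 290.5633912 ] [ 3.2 -0.2 -1. ] [ 0.01 -0.91  0.  ]
[485.5 -38.1 220.4] [-0.485 -0.039  0.874] 328 2.1033001360475687 [0.538 0.623 0.53  0.009 0.011] lean 29.098019584745572 az -175.45066545327154
grip [433.6 -42.3 313.9] [429.44681263 -42.86160865 311.3633912 ]
```

View pics/scene8.png

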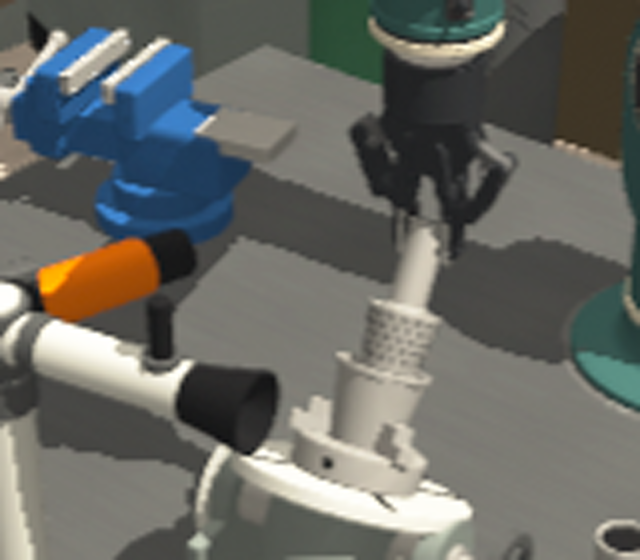

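```bash
python3 -m inch '[{"fingers":1,"linear":[0.016,0.0025,0.01],"twist":0},{"fingers":1,"linear":[0.033,0.0055,0.0194],"twist":0},{"fingers":1,"linear":[0.033,0.0055,0.0194],"twist":0}]'
python3 -m inch '[{"fingers":1,"linear":[0.0124,0.0016,-0.0216],"twist":0},{"fingers":1,"linear":[0.0248,0.0033,-0.0433],"twist":0},{"fingers":1,"linear":[0.0372,0.0049,-0.065],"twist":0},{"fingers":1,"linear":[0.0372,0.0049,-0.065],"twist":0}]'
python3 - <<'E'
from h import *
import pickle
s=get_state();t=s["tcp_pos"];print(t,s["contact_force"].round(1),s["ft_torque"].round(2))
p=cams.snapshot("scene");pickle.dump(p,open("scene9.pkl","wb"));save(p,"scene9.png",5,(120,240,190,310))
a0=ax(np.radians(187.5),np.radians(29)); g=t+[2.3,-2.5,20.8]
o,a,n,r,sd=fitbaf(p,g-107*a0-3*a0,a0,BAF,zr=(35,90))
print(o.round(1),a.round(3),n,r,sd.round(3),"lean",np.degrees(np.arccos(a[2])),"az",np.degrees(np.arctan2(a[1],a[0])))
print("grip",(o+107*a).round(1),g)
E
```

```text
t: 13.2
tcp_pos: [441.6, -37.9, 298.8]
ee_rot: [[0.131, -0.0, 0.991], [-0.991, -0.001, 0.131], [0.001, -1.0, -0.0]]
contact_force: [0.6, -0.4, -3.4]
finger_gap: 0.333
t: 13.6
tcp_pos: [455.4, -36.2, 271.5]
ee_rot: [[0.13, -0.002, 0.991], [-0.991, -0.002, 0.13], [0.002, -1.0, -0.002]]
contact_force: [-1.3, -0.3, -3.0]
finger_gap: 0.334
[455.41247503 -36.17555508 271.49578889] [-1.3 -0.3 -3. ] [-0.01  0.14  0.  ]
[512.2 -33.4 199.5] [-0.475 -0.052  0.879] 231 1.93646546143556 [0.852 0.893 0.481 0.012 0.014] lean 28.52306637945872 az -173.76967152388517
grip [461.5 -38.9 293.5] [457.71247503 -38.67555508 292.29578889]
```

View pics/scene9.png

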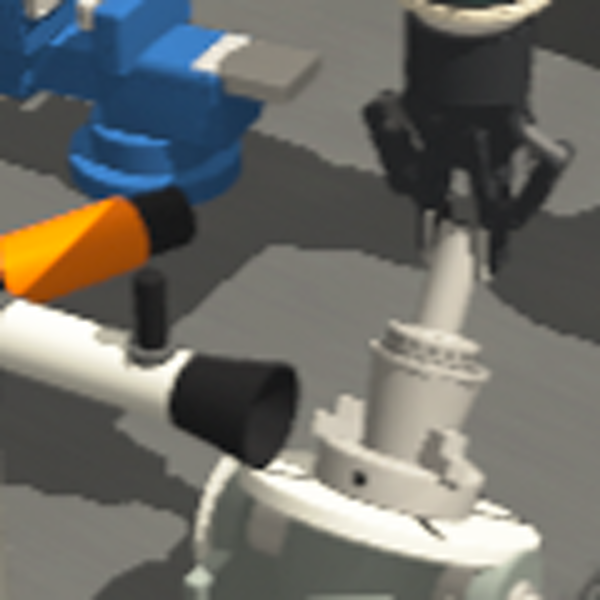

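```bash
python3 -m inch '[{"fingers":1,"linear":[0.016,0.0025,-0.024],"twist":0},{"fingers":1,"linear":[0.031,0.005,-0.049],"twist":0},{"fingers":1,"linear":[0.0465,0.0074,-0.0738],"twist":0},{"fingers":1,"linear":[0.0465,0.0074,-0.0738],"twist":0}]'
python3 - <<'E'
from h import *
import pickle
s=get_state();t=s["tcp_pos"];print(t,s["contact_force"].round(1),s["ft_torque"].round(2),s["joint_positions"].round(2))
p=cams.snapshot("scene");pickle.dump(p,open("scene10.pkl","wb"));save(p,"scene10.png",5,(120,240,190,310))
p=cams.snapshot("top");pickle.dump(p,open("top10.pkl","wb"));save(p,"top10.png",5,(150,270,220,340))
E
```

```text
t: 14.05
tcp_pos: [474.0, -33.1, 242.5]
ee_rot: [[0.131, -0.002, 0.991], [-0.991, -0.001, 0.131], [0.001, -1.0, -0.002]]
contact_force: [-0.1, -0.2, -3.4]
finger_gap: 0.33
[474.00187986 -33.09741292 242.46218469] [-0.1 -0.2 -3.4] [-0.05  0.12 -0.01] [-0.93  0.23  1.07  1.98 -0.23  1.06 -1.2 ]
```

View pics/scene10.png

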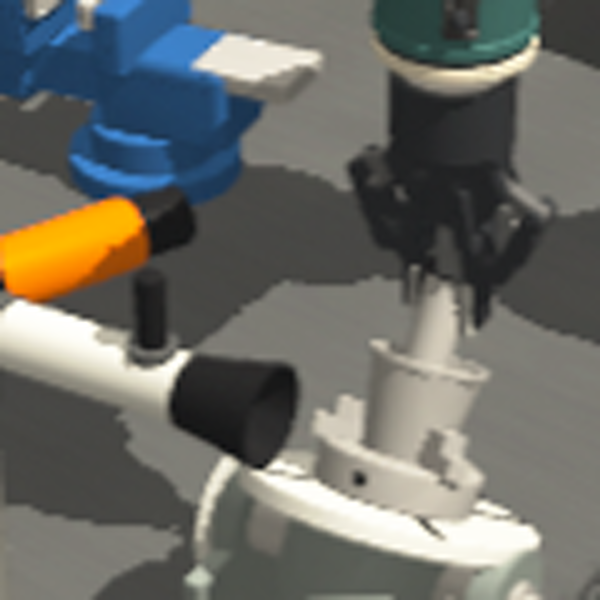

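View pics/top10.png

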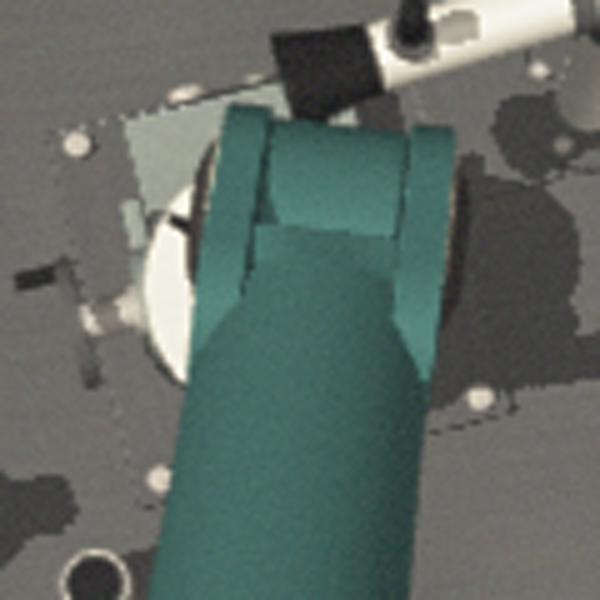

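```bash
python3 -m inch '[{"fingers":1,"linear":[0.0056,0.0007,-0.01],"twist":0},{"fingers":1,"linear":[0.0112,0.0015,-0.0195],"twist":0},{"fingers":1,"linear":[0.0112,0.0015,-0.0195],"twist":0}]'
python3 -m inch '[{"fingers":1,"linear":[0.0025,0.0003,-0.0043],"twist":0},{"fingers":1,"linear":[0.0025,0.0003,-0.0043],"twist":0}]'
python3 - <<'E'
from h import *
s=get_state();print(s["tcp_pos"],s["contact_force"].round(1),s["ft_torque"].round(2))
E
```

```text
t: 14.45
tcp_pos: [478.1, -32.3, 234.8]
ee_rot: [[0.131, -0.001, 0.991], [-0.991, 0.001, 0.131], [-0.001, -1.0, -0.001]]
contact_force: [-4.0, 1.7, -5.2]
finger_gap: 0.333
t: 14.65
tcp_pos: [479.0, -32.1, 233.2]
ee_rot: [[0.131, -0.002, 0.991], [-0.991, 0.001, 0.131], [-0.001, -1.0, -0.002]]
contact_force: [-5.6, 2.5, -6.3]
finger_gap: 0.334
[478.96604044 -32.12641638 233.24306036] [-5.6  2.5 -6.3] [0.68 1.47 0.16]
```

```bash
python3 -m inch '[{"fingers":1,"linear":[-0.0043,0.002,-0.0025],"twist":0},{"fingers":1,"linear":[-0.0043,0.002,-0.0025],"twist":0}]'
python3 - <<'E'
from h import *
import pickle
s=get_state();print(s["tcp_pos"],s["contact_force"].round(1),s["ft_torque"].round(2))
p=cams.snapshot("scene");pickle.dump(p,open("scene11.pkl","wb"));save(p,"scene11.png",6,(140,230,210,310))
E
```

```text
t: 14.85
tcp_pos: [478.0, -31.7, 232.7]
ee_rot: [[0.13, 0.001, 0.991], [-0.991, 0.0, 0.13], [-0.0, -1.0, 0.001]]
contact_force: [-2.2, -1.5, -3.7]
finger_gap: 0.331
[478.03574647 -31.66559714 232.66924758] [-2.2 -1.5 -3.7] [-0.11  0.59  0.03]
```

View pics/scene11.png

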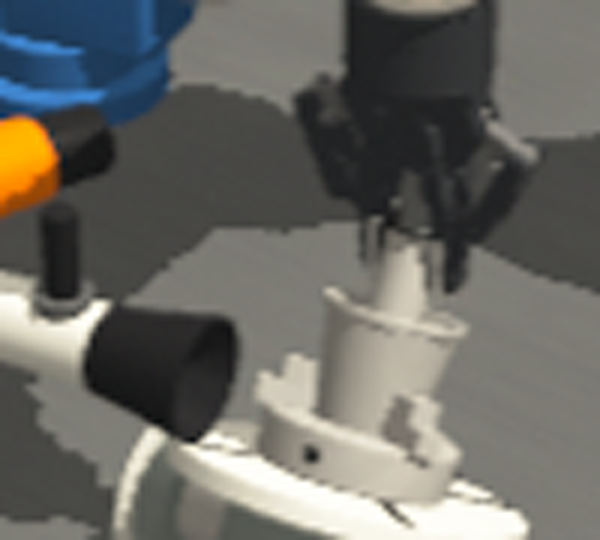

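```bash
python3 -m inch '[{"fingers":1,"linear":[-0.0003,-0.001,-0.0045],"twist":0},{"fingers":1,"linear":[-0.0003,-0.001,-0.0045],"twist":0}]'
python3 - <<'E'
from h import *
s=get_state();print(s["tcp_pos"],s["contact_force"].round(1),s["ft_torque"].round(2))
E
```

```text
t: 15.1
tcp_pos: [478.2, -32.0, 230.7]
ee_rot: [[0.131, 0.001, 0.991], [-0.991, 0.0, 0.131], [-0.0, -1.0, 0.001]]
contact_force: [0.0, 1.2, -2.9]
finger_gap: 0.334
[478.18614014 -31.95350187 230.66534537] [ 0.   1.2 -2.9] [ 0.3  -0.02  0.07]
```

```bash
python3 -m inch '[{"fingers":1,"linear":[0.001,0.0007,-0.0027],"twist":0},{"fingers":1,"linear":[0.001,0.0007,-0.0027],"twist":0}]'
python3 - <<'E'
from h import *
s=get_state();print(s["tcp_pos"],s["contact_force"].round(1),s["ft_torque"].round(2))
E
```

```text
t: 15.3
tcp_pos: [478.6, -31.8, 229.8]
ee_rot: [[0.13, 0.0, 0.991], [-0.991, 0.0, 0.13], [-0.0, -1.0, 0.0]]
contact_force: [-1.9, 0.8, 3.2]
finger_gap: 0.332
[478.57737176 -31.79156718 229.78887609] [-1.9  0.8  3.2] [0.23 0.53 0.03]
```

```bash
python3 -m inch '[{"fingers":0.2,"linear":[0,0,0],"twist":0},{"fingers":0,"linear":[0,0,0],"twist":0},{"fingers":-0.1,"linear":[0,0,0],"twist":0},{"fingers":-0.1,"linear":[0,0,0],"twist":0}]'
python3 - <<'E'
from h import *
import pickle
s=get_state();print(s["tcp_pos"],s["contact_force"].round(1),s["ft_torque"].round(2))
p=cams.snapshot("scene");pickle.dump(p,open("scene12.pkl","wb"));save(p,"scene12.png",6,(140,230,210,310))
E
```

```text
t: 15.7
tcp_pos: [478.4, -31.8, 229.6]
ee_rot: [[0.13, 0.0, 0.991], [-0.991, -0.0, 0.13], [0.0, -1.0, 0.0]]
contact_force: [0.0, -0.6, 0.1]
finger_gap: 0.555
[478.35480223 -31.81253115 229.57019107] [ 0.  -0.6  0.1] [ 0.02 -0.    0.08]
```

View pics/scene12.png

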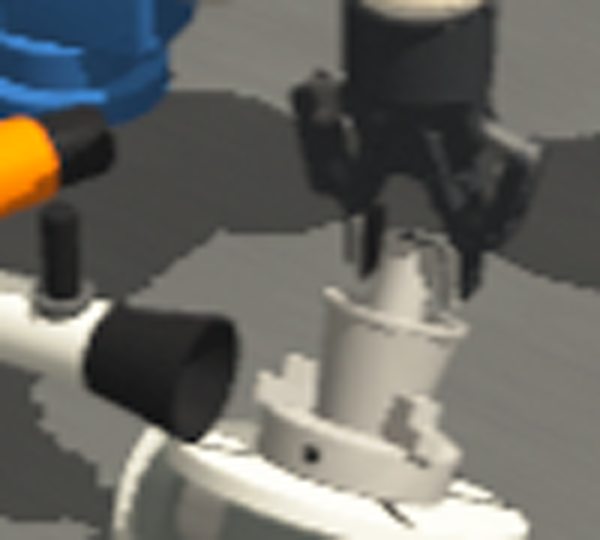

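```bash
python3 -m inch '[{"fingers":-0.1,"linear":[0,0,0.03],"twist":0},{"fingers":-0.1,"linear":[0,0,0.08],"twist":0},{"fingers":-0.2,"linear":[0,0,0.17],"twist":0},{"fingers":-0.5,"linear":[-0.02,0.08,0.26],"twist":0},{"fingers":-1,"linear":[-0.06,0.18,0.26],"twist":0}]'
python3 -m inch '[{"fingers":-1,"linear":[-0.02,0.12,0],"twist":0},{"fingers":-1,"linear":[-0.04,0.24,0],"twist":0},{"fingers":-1,"linear":[-0.05,0.36,0],"twist":0},{"fingers":-1,"linear":[-0.06,0.48,0],"twist":0},{"fingers":-1,"linear":[-0.07,0.6,0],"twist":0}]'
python3 - <<'E'
from h import *
import pickle
s=get_state();print(s["tcp_pos"],s["joint_positions"].round(2))
a0=ax(np.radians(187.5),np.radians(30))
for n in("scene","top"):
    p=cams.snapshot(n);pickle.dump(p,open(n+"13.pkl","wb"))
    M=np.array([496.9,-29.6,228]) if n=="top" else np.array([498,-33.3,229.5])
    save(p,n+"13.png",7,(150,230,220,320) if n=="scene" else (180,255,230,330))
    o,a,k,r,sd=fitbaf(p,M-81.5*a0,a0,BAF,zr=(84,125))
    print(n,o.round(1),a.round(3),k,r,sd.round(3),"lean",np.degrees(np.arccos(a[2])),"az",np.degrees(np.arctan2(a[1],a[0])))
    d=o+107*a-M; print("pipe pt rel M axial",d@a0,"lateral",(d-(d@a0)*a0).round(1))
E
```

```text
t: 16.25
tcp_pos: [456.2, 39.1, 337.7]
ee_rot: [[0.125, 0.005, 0.992], [-0.992, 0.001, 0.125], [-0.001, -1.0, 0.006]]
contact_force: [1.0, 1.7, -0.8]
finger_gap: 0.896
t: 16.75
tcp_pos: [425.9, 282.1, 334.6]
ee_rot: [[0.13, 0.001, 0.991], [-0.991, 0.001, 0.13], [-0.001, -1.0, 0.001]]
contact_force: [0.3, 0.1, 0.5]
finger_gap: 1.0
[425.89627306 282.13468029 334.59441778] [-1.41  0.16  0.86  1.78 -0.13  1.26 -1.95]
scene [533.4 -27.2 158.5] [-0.455 -0.079  0.887] 111 2.140618793708074 [3.694 3.77  1.911 0.034 0.037] lean 27.517129595579277 az -170.1043804415602
pipe pt rel M axial 27.461162354091126 lateral [ 0.3 -0.6  0.1]
top [539.3 -19.4 166.7] [-0.547 -0.118  0.829] 101 2.9185691355012646 [5.476 6.033 3.368 0.046 0.057] lean 34.01101515144194 az -167.80805894447786
pipe pt rel M axial 31.880471403368528 lateral [-0.3 -0.4 -0.2]
```

View pics/scene13.png

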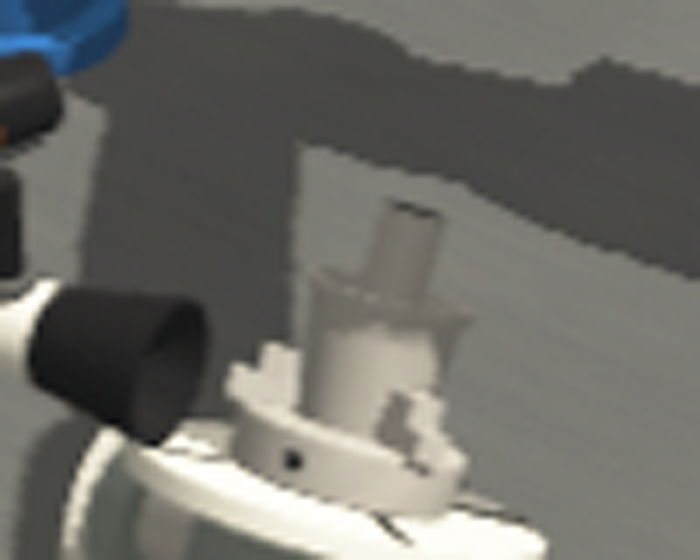

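View pics/top13.png

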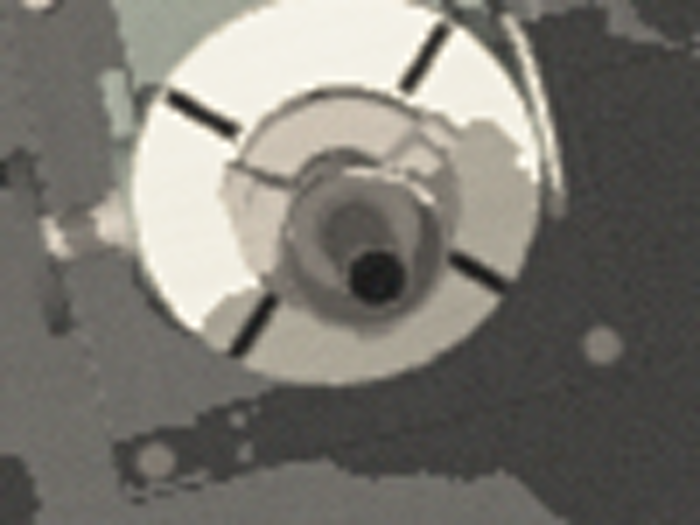

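```bash
python3 - <<'E'
from h import *
import pickle
a0=ax(np.radians(187.5),np.radians(30));u=np.cross(a0,[0,0,1]);u/=np.linalg.norm(u);v=np.cross(a0,u)
t=np.linspace(0,2*np.pi,100)[:,None]
for n,M,crop in(("scene",[498,-33.3,229.7],(150,230,220,320)),("top",[496.9,-29.6,228],(180,255,230,330))):
    p=pickle.load(open(n+"13.pkl","rb")); M=np.array(M)
    S=8;im=cv2.resize(p["pixels"][:,:,::-1],None,fx=S,fy=S,interpolation=cv2.INTER_CUBIC)
    for R,h,c in((15,36.5,(0,0,255)),(34,0,(0,255,255)),(15,26,(0,255,0))):
        X=M+h*a0+R*(np.cos(t)*u+np.sin(t)*v)
        cv2.polylines(im,[((proj(p,X)+.5)*S).astype(int).reshape(-1,1,2)],True,c,1)
    cv2.imwrite(f"pics/{n}13o.png",im[crop[0]*S:crop[1]*S,crop[2]*S:crop[3]*S])
    # axial via fit with fixed axis
    P=xyz(p).reshape(-1,3);P=P[np.isfinite(P).all(1)]
    r=rhoz(P,M,a0);k=(r[:,0]<13)&(r[:,1]>20); k2=(r[:,0]<19)&(r[:,1]>15); print(n,np.percentile(r[k2,1],[80,90,95,98]).round(1),k2.sum())
E
```

```text
scene [35.1 37.1 37.9 38.1] 72
top [38.2 39.2 40.5 43.4] 95
```

View pics/scene13o.png

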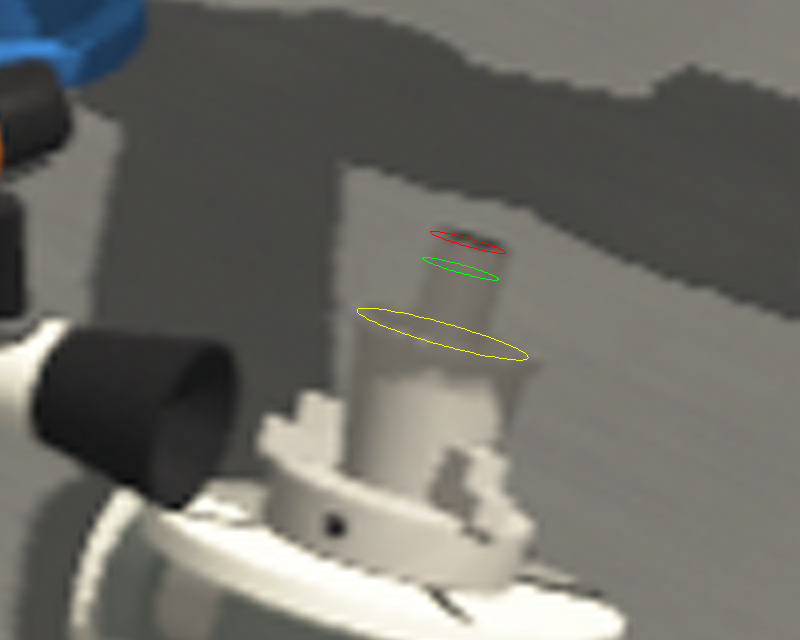

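View pics/top13o.png

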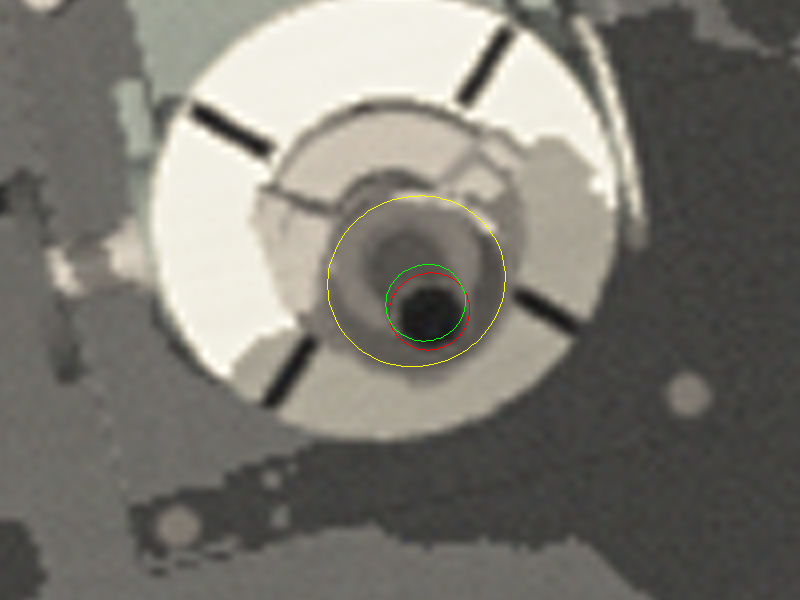

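```bash
python3 -m inch '[{"fingers":-1,"linear":[-0.01,0.03,-0.03],"twist":0.19},{"fingers":-1,"linear":[-0.02,0.07,-0.1],"twist":0.38},{"fingers":-1,"linear":[-0.04,0.11,-0.18],"twist":0.57},{"fingers":-1,"linear":[-0.0625,0.162,-0.25],"twist":0.76},{"fingers":-1,"linear":[-0.0625,0.162,-0.3],"twist":0.95}]'
python3 -m inch '[{"fingers":-1,"linear":[0,0,0],"twist":0.19},{"fingers":-1,"linear":[0,0,0],"twist":0.38},{"fingers":-1,"linear":[0,0,0],"twist":0.57},{"fingers":-1,"linear":[0,0,0],"twist":0.76},{"fingers":-1,"linear":[0,0,0],"twist":0.95}]'
python3 -m inch '[{"fingers":-1,"linear":[0,0,0],"twist":0.1},{"fingers":-1,"linear":[0,0,0],"twist":0.1}]'
python3 - <<'E'
from h import *
s=get_state();print(s["tcp_pos"],s["joint_positions"].round(2),np.degrees(np.arctan2(s["ee_rot"][1,0],s["ee_rot"][0,0])))
p=cams.snapshot("scene");save(p,"scene14.png",4,(150,300,330,500))
E
```

```text
t: 17.35
tcp_pos: [399.6, 347.3, 212.4]
ee_rot: [[0.775, -0.001, 0.632], [-0.632, -0.001, 0.775], [-0.0, -1.0, -0.001]]
contact_force: [0.0, 0.1, 0.0]
finger_gap: 1.003
t: 17.85
tcp_pos: [401.6, 345.1, 214.5]
ee_rot: [[0.998, 0.001, -0.058], [0.058, 0.0, 0.998], [0.001, -1.0, 0.0]]
contact_force: [-0.3, 0.4, -0.0]
finger_gap: 0.999
t: 18.05
tcp_pos: [401.6, 345.0, 214.4]
ee_rot: [[0.991, 0.001, -0.132], [0.132, 0.0, 0.991], [0.001, -1.0, 0.0]]
contact_force: [0.8, 0.2, 0.7]
finger_gap: 1.001
[401.62962923 345.04378027 214.44740566] [-1.2   0.29  0.51  1.88 -0.17  1.01 -0.48] 7.56375546598717
```

View pics/scene14.png

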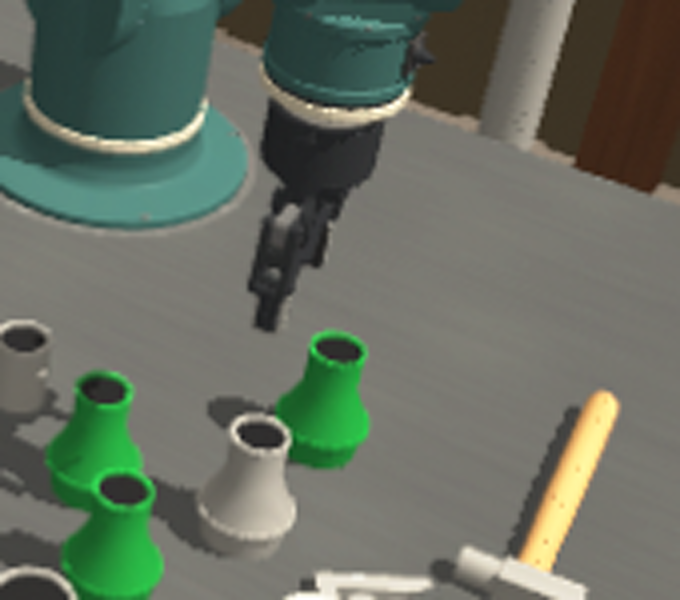

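```bash
python3 -m inch '[{"fingers":-1,"linear":[-0.002,0.0045,-0.1],"twist":0},{"fingers":-1,"linear":[-0.002,0.0045,-0.2],"twist":0},{"fingers":-1,"linear":[-0.002,0.0045,-0.29],"twist":0},{"fingers":-1,"linear":[-0.002,0.0045,-0.35],"twist":0},{"fingers":-1,"linear":[-0.002,0.0045,-0.366],"twist":0}]'
python3 -m inch '[{"fingers":-0.2,"linear":[0,0,0],"twist":0},{"fingers":0.2,"linear":[0,0,0],"twist":0},{"fingers":1,"linear":[0,0,0],"twist":0},{"fingers":1,"linear":[0,0,0],"twist":0},{"fingers":1,"linear":[0,0,0],"twist":0}]'
python3 -m inch '[{"fingers":1,"linear":[0,0,0],"twist":0}]'
python3 - <<'E'
from h import *
s=get_state();print(s["tcp_pos"],s["joint_positions"].round(2))
p=cams.snapshot("scene");save(p,"scene15.png",4,(150,300,330,500))
E
```

```text
t: 18.6
tcp_pos: [399.7, 346.0, 65.2]
ee_rot: [[0.992, -0.002, -0.128], [0.128, -0.003, 0.992], [-0.002, -1.0, -0.003]]
contact_force: [0.1, -0.2, 0.6]
finger_gap: 1.001
t: 19.1
tcp_pos: [400.9, 347.5, 68.5]
ee_rot: [[0.991, 0.001, -0.13], [0.13, 0.002, 0.991], [0.001, -1.0, 0.002]]
contact_force: [-2.3, -1.5, 9.7]
finger_gap: 0.48
t: 19.2
tcp_pos: [400.9, 347.5, 68.5]
ee_rot: [[0.991, 0.001, -0.13], [0.13, 0.002, 0.991], [0.001, -1.0, 0.002]]
contact_force: [-1.3, -0.1, 9.6]
finger_gap: 0.474
[400.9014452  347.54195462  68.5394735 ] [-1.12  0.51  0.43  1.99 -0.31  0.71 -0.36]
```

View pics/scene15.png

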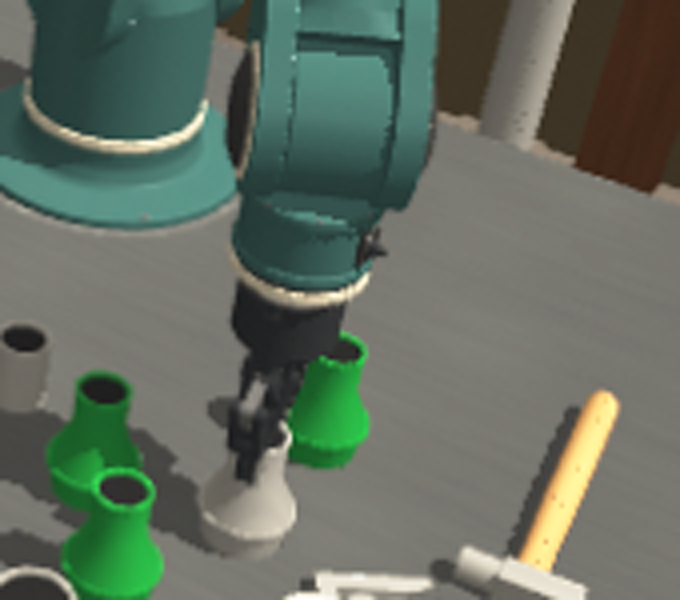

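```bash
python3 -m inch '[{"fingers":1,"linear":[0,0,0.1],"twist":0},{"fingers":1,"linear":[0,0,0.22],"twist":0},{"fingers":1,"linear":[0,0,0.34],"twist":0},{"fingers":1,"linear":[0,-0.02,0.46],"twist":0},{"fingers":1,"linear":[0.02,-0.06,0.56],"twist":0}]' | head -2
python3 -m inch '[{"fingers":1,"linear":[0.03,-0.1,0.05],"twist":0},{"fingers":1,"linear":[0.06,-0.21,0.08],"twist":0},{"fingers":1,"linear":[0.09,-0.32,0.09],"twist":0},{"fingers":1,"linear":[0.12,-0.43,0.09],"twist":0},{"fingers":1,"linear":[0.15,-0.54,0.09],"twist":0}]' |head -2
python3 -m inch '[{"fingers":1,"linear":[0.02,-0.06,0],"twist":0},{"fingers":1,"linear":[0.03,-0.1,0],"twist":0},{"fingers":1,"linear":[0.03,-0.1,0],"twist":0}]'
python3 - <<'E'
from h import *
import pickle
s=get_state();t=s["tcp_pos"];print(t,s["contact_force"].round(1),s["joint_positions"].round(2))
p=cams.snapshot("scene");pickle.dump(p,open("scene16.pkl","wb"));save(p,"scene16.png",4,(110,250,200,360))
o,a,n,r,sd=fitbaf(p,[t[0]+2,t[1]-2,t[2]-67],[0,0,1],TAIL,zr=(3,66))
print(t,o.round(1),a.round(3),n,r,sd.round(2)); print("offset from expected",o-(t-[0,0,68.5]))
E
```

```text
t: 19.75
tcp_pos: [407.8, 323.3, 294.4]
t: 20.25
tcp_pos: [468.5, 104.8, 328.0]
t: 20.55
tcp_pos: [480.7, 64.3, 327.8]
ee_rot: [[0.992, 0.001, -0.126], [0.126, 0.001, 0.992], [0.001, -1.0, 0.0]]
contact_force: [0.3, 0.0, -2.3]
finger_gap: 0.476
[480.67631548  64.31792997 327.77486398] [ 0.3  0.  -2.3] [-0.92  0.09  0.77  1.84 -0.06  1.24  0.  ]
[480.67631548  64.31792997 327.77486398] [482.7  60.9 260.8] [-0.03  -0.025  0.999] 438 2.127759712550174 [0.42 0.45 0.35 0.01 0.01]
offset from expected [ 1.98882433 -3.45728455  1.55778201]
```

View pics/scene16.png

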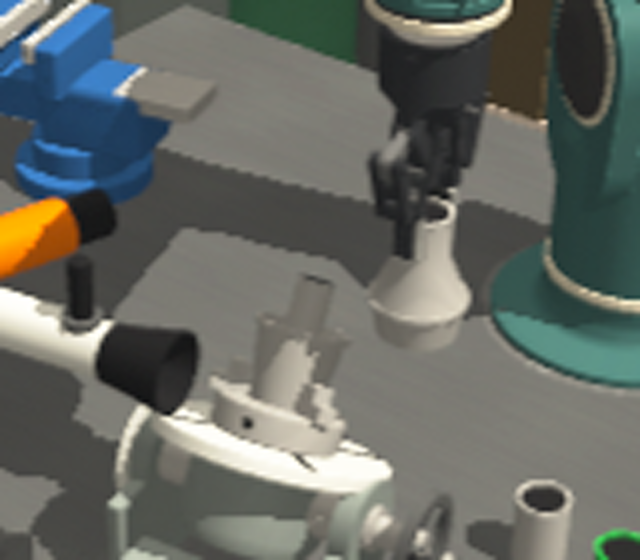

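```bash
python3 -m inch '[{"fingers":1,"linear":[0.002,-0.01,-0.05],"twist":0},{"fingers":1,"linear":[0.004,-0.03,-0.098],"twist":0},{"fingers":1,"linear":[0.005,-0.04,-0.098],"twist":0},{"fingers":1,"linear":[0.007,-0.055,-0.098],"twist":0},{"fingers":1,"linear":[0.0085,-0.065,-0.098],"twist":0}]'
python3 -m inch '[{"fingers":1,"linear":[0.0015,-0.012,0],"twist":0},{"fingers":1,"linear":[0.003,-0.025,0],"twist":0},{"fingers":1,"linear":[0.003,-0.025,0],"twist":0}]'
python3 - <<'E'
from h import *
import pickle
s=get_state();t=s["tcp_pos"];print(t,s["contact_force"].round(1),s["ft_torque"].round(2))
p=cams.snapshot("scene");pickle.dump(p,open("scene17.pkl","wb"));save(p,"scene17.png",4,(110,250,200,360))
E
```

```text
t: 21.1
tcp_pos: [484.3, 40.8, 289.0]
ee_rot: [[0.991, 0.001, -0.131], [0.131, 0.0, 0.991], [0.001, -1.0, 0.0]]
contact_force: [-0.5, 1.5, -2.1]
finger_gap: 0.476
t: 21.4
tcp_pos: [485.3, 30.9, 288.5]
ee_rot: [[0.991, 0.001, -0.13], [0.13, 0.001, 0.991], [0.001, -1.0, 0.001]]
contact_force: [-1.0, 3.0, -1.1]
finger_gap: 0.472
[485.28803643  30.92038115 288.48395314] [-1.   3.  -1.1] [ 1.02  0.27 -0.01]
```

View pics/scene17.png

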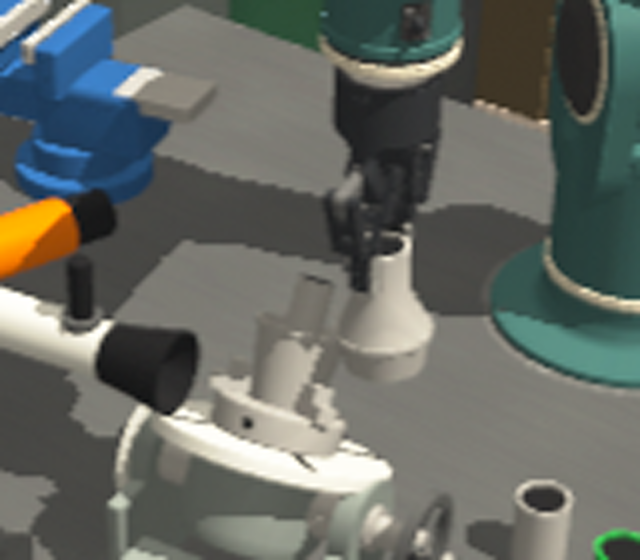

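```bash
python3 -m inch '[{"fingers":1,"linear":[0.0018,-0.014,0],"twist":0},{"fingers":1,"linear":[0.0036,-0.028,0],"twist":0},{"fingers":1,"linear":[0.0054,-0.042,0],"twist":0},{"fingers":1,"linear":[0.0079,-0.0595,0],"twist":0},{"fingers":1,"linear":[0.0079,-0.0595,0],"twist":0}]'
python3 - <<'E'
from h import *
import pickle
s=get_state();t=s["tcp_pos"];print(t,s["contact_force"].round(1),s["ft_torque"].round(2))
p=cams.snapshot("scene");pickle.dump(p,open("scene18.pkl","wb"));save(p,"scene18.png",4,(110,250,200,360))
a0=ax(np.radians(277.5),np.radians(24)); g=t+[2,-2.5,20.8]
o,a,n,r,sd=fitbaf(p,g-87.5*a0,a0,TAIL,zr=(12,70))
print(o.round(1),a.round(3),n,r,sd.round(3),"lean",np.degrees(np.arccos(a[2])),"az",np.degrees(np.arctan2(a[1],a[0])))
print("grip",(o+87.5*a).round(1),g)
E
```

```text
t: 21.95
tcp_pos: [488.4, 6.8, 288.3]
ee_rot: [[0.992, 0.0, -0.13], [0.13, 0.0, 0.992], [0.0, -1.0, 0.0]]
contact_force: [-1.8, 3.2, 2.4]
finger_gap: 0.478
[488.35873991   6.79176971 288.25152325] [-1.8  3.2  2.4] [0.89 0.51 0.01]
[484.7  36.4 227.9] [ 0.041 -0.347  0.937] 408 2.5789171541782925 [0.629 0.638 0.463 0.017 0.015] lean 20.42642479093397 az -83.22103420868577
grip [488.3   6.1 309.9] [490.35873991   4.29176971 309.05152325]
```

View pics/scene18.png

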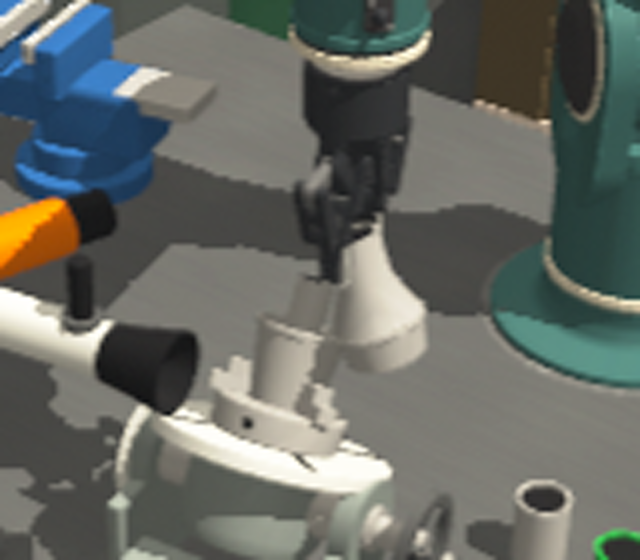

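```bash
python3 -m inch '[{"fingers":1,"linear":[0.0015,-0.012,0],"twist":0},{"fingers":1,"linear":[0.003,-0.024,0],"twist":0},{"fingers":1,"linear":[0.0042,-0.032,0],"twist":0},{"fingers":1,"linear":[0.0042,-0.032,0],"twist":0}]'
python3 - <<'E'
from h import *
import pickle
s=get_state();t=s["tcp_pos"];print(t,s["contact_force"].round(1),s["ft_torque"].round(2))
p=cams.snapshot("scene");pickle.dump(p,open("scene19.pkl","wb"));save(p,"scene19.png",4,(110,250,200,360))
a0=ax(np.radians(277.5),np.radians(28)); g=t+[2,-2.5,20.8]
for zr in((12,70),(5,60),(31,95)):
    o,a,n,r,sd=fitbaf(p,g-87.5*a0,a0,TAIL,zr=zr)
    print(o.round(1),a.round(3),n,r,sd.round(3),"lean",np.degrees(np.arccos(a[2])),"az",np.degrees(np.arctan2(a[1],a[0])))
    print("grip",(o+87.5*a).round(1),g)
E
```

```text
t: 22.4
tcp_pos: [489.7, -5.7, 287.9]
ee_rot: [[0.991, -0.001, -0.13], [0.13, -0.0, 0.991], [-0.001, -1.0, -0.0]]
contact_force: [-3.2, 3.1, 2.4]
finger_gap: 0.475
[489.73416395  -5.73637645 287.90957486] [-3.2  3.1  2.4] [0.72 0.89 0.03]
[485.6  36.7 233.4] [ 0.024 -0.492  0.87 ] 405 2.3804982994165065 [0.576 0.627 0.409 0.015 0.013] lean 29.490644444773224 az -87.17978874337568
grip [487.7  -6.4 309.6] [491.73416395  -8.23637645 308.70957486]
[484.9  36.4 233.6] [ 0.047 -0.489  0.871] 407 2.443001501591104 [0.572 0.58  0.433 0.019 0.015] lean 29.427958365735858 az -84.45527313856208
grip [489.1  -6.4 309.8] [491.73416395  -8.23637645 308.70957486]
[477.6  16.8 244.5] [ 0.2   -0.314  0.928] 381 3.788962262793689 [1.4   1.569 1.276 0.024 0.02 ] lean 21.87295428374763 az -57.463160018510465
grip [495.1 -10.7 325.7] [491.73416395  -8.23637645 308.70957486]
```

View pics/scene19.png

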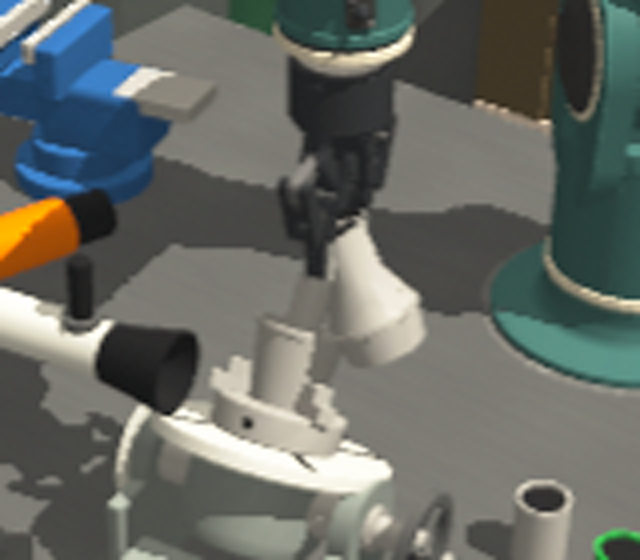

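```bash
python3 -m inch '[{"fingers":1,"linear":[-0.003,0.02,0.003],"twist":0},{"fingers":1,"linear":[-0.005,0.037,0.02],"twist":0},{"fingers":1,"linear":[-0.005,0.037,0.08],"twist":0},{"fingers":1,"linear":[-0.005,0.037,0.15],"twist":0},{"fingers":1,"linear":[-0.005,0.037,0.185],"twist":-0.15}]'
python3 -m inch '[{"fingers":1,"linear":[-0.02,0,0],"twist":-0.19},{"fingers":1,"linear":[-0.05,-0.02,0],"twist":-0.38},{"fingers":1,"linear":[-0.08,-0.04,0],"twist":-0.57},{"fingers":1,"linear":[-0.11,-0.06,0],"twist":-0.76},{"fingers":1,"linear":[-0.14,-0.08,0],"twist":-0.95}]'
python3 -m inch '[{"fingers":1,"linear":[-0.01,-0.02,0],"twist":-0.19},{"fingers":1,"linear":[-0.015,-0.04,0],"twist":-0.38},{"fingers":1,"linear":[-0.016,-0.04,0],"twist":-0.57},{"fingers":1,"linear":[-0.016,-0.04,0],"twist":-0.76},{"fingers":1,"linear":[-0.016,-0.04,0],"twist":-0.9}]'
python3 -m inch '[{"fingers":1,"linear":[0,0,0],"twist":0},{"fingers":1,"linear":[0,0,0],"twist":0}]'
python3 - <<'E'
from h import *
import pickle
s=get_state();t=s["tcp_pos"];print(t,s["contact_force"].round(1),s["joint_positions"].round(2),np.degrees(np.arctan2(s["ee_rot"][1,0],s["ee_rot"][0,0])))
p=cams.snapshot("scene");pickle.dump(p,open("scene20.pkl","wb"));save(p,"scene20.png",4,(90,240,190,350))
a0=ax(np.radians(187.5),np.radians(29)); g=t+[2,-2.5,21.6]
for zr in((3,70),(3,60)):
    o,a,n,r,sd=fitbaf(p,g-88.5*a0,a0,TAIL,zr=zr)
    print(o.round(1),a.round(3),n,r,sd.round(3),"lean",np.degrees(np.arccos(a[2])),"az",np.degrees(np.arctan2(a[1],a[0])))
    print("grip",(o+88.5*a).round(1),g)
E
```

```text
t: 22.95
tcp_pos: [488.5, 9.5, 364.4]
ee_rot: [[1.0, 0.002, -0.013], [0.013, 0.0, 1.0], [0.002, -1.0, 0.0]]
contact_force: [-0.4, -0.4, -2.6]
finger_gap: 0.476
t: 23.45
tcp_pos: [431.6, -22.8, 362.4]
ee_rot: [[0.739, 0.001, 0.673], [-0.673, -0.0, 0.739], [0.001, -1.0, 0.0]]
contact_force: [0.5, -0.7, -1.9]
finger_gap: 0.472
t: 23.95
tcp_pos: [425.6, -38.7, 362.5]
ee_rot: [[0.125, 0.001, 0.992], [-0.992, -0.0, 0.125], [0.0, -1.0, 0.001]]
contact_force: [-0.3, 0.8, -2.9]
finger_gap: 0.472
t: 24.15
tcp_pos: [425.6, -38.8, 362.2]
ee_rot: [[0.134, 0.0, 0.991], [-0.991, -0.0, 0.134], [0.0, -1.0, 0.0]]
contact_force: [-0.1, -0.4, -2.3]
finger_gap: 0.475
[425.59602357 -38.80667156 362.23628694] [-0.1 -0.4 -2.3] [-0.79 -0.11  0.75  1.9   0.08  1.32 -1.5 ] -82.2932371309919
[471.7 -36.9 307.1] [-0.457 -0.067  0.887] 447 2.1937208567160433 [0.459 0.473 0.34  0.01  0.013] lean 27.487177350514305 az -171.68569009521224
grip [431.3 -42.8 385.6] [427.59602357 -41.30667156 383.83628694]
[471.8 -36.6 307.4] [-0.466 -0.078  0.882] 395 2.15647890924749 [0.503 0.54  0.367 0.014 0.018] lean 28.17176896230805 az -170.4394277732056
grip [430.6 -43.5 385.4] [427.59602357 -41.30667156 383.83628694]
```

View pics/scene20.png

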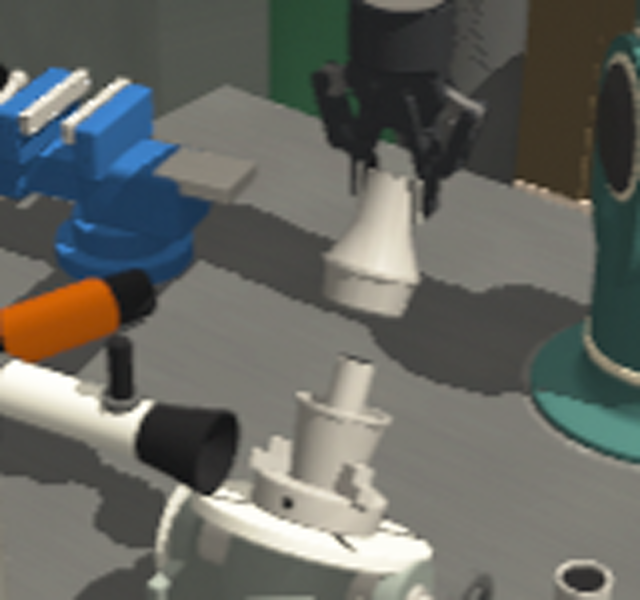

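```bash
python3 -m inch '[{"fingers":1,"linear":[-0.015,-0.002,-0.009],"twist":0},{"fingers":1,"linear":[-0.03,-0.004,-0.0175],"twist":0},{"fingers":1,"linear":[-0.011,-0.0015,-0.05],"twist":0},{"fingers":1,"linear":[0.007,0.001,-0.0825],"twist":0},{"fingers":1,"linear":[0.007,0.001,-0.0825],"twist":0}]'
python3 - <<'E'
from h import *
import pickle
s=get_state();t=s["tcp_pos"];print(t,s["contact_force"].round(1))
p=cams.snapshot("scene");pickle.dump(p,open("scene21.pkl","wb"));save(p,"scene21.png",5,(110,230,200,320))
a0=ax(np.radians(187.5),np.radians(28.6)); g=t+[2,-2.5,21.6]; M=np.array([498,-33.3,229.5])
for zr in((3,70),(3,60)):
    o,a,n,r,sd=fitbaf(p,g-88.5*a0,a0,TAIL,zr=zr)
    print(o.round(1),a.round(3),n,r,sd.round(3),"lean",np.degrees(np.arccos(a[2])),"az",np.degrees(np.arctan2(a[1],a[0])))
    d=o-M;print("axial",d@a0,"lat",(d-(d@a0)*a0).round(1))
# refit shell here, image-only rim
P=xyz(p).reshape(-1,3);P=P[np.isfinite(P).all(1)]
poly=[(34,0),(38.5,0),(37.5,-6),(36,-30)]
x=np.array([498,-33.3,229.5,0])
for _ in range(6):
    A=ax(np.radians(187.5),np.radians(28.6)); r=rhoz(P,x[:3],A);k=(d2poly(r,poly)<8)&(r[:,1]>-30)
    S=P[k];res=least_squares(lambda y:d2poly(rhoz(S,y,A),poly),x[:3],loss="soft_l1",f_scale=2);x[:3]=res.x
print("shell rim only",x[:3].round(1),k.sum())
E
```

```text
t: 24.7
tcp_pos: [427.6, -38.5, 327.7]
ee_rot: [[0.131, -0.002, 0.991], [-0.991, -0.001, 0.131], [0.0, -1.0, -0.002]]
contact_force: [0.5, 0.1, -2.7]
finger_gap: 0.48
[427.63603194 -38.45164087 327.65408481] [ 0.5  0.1 -2.7]
[473.6 -36.3 272.9] [-0.46  -0.078  0.884] 440 2.36845087503693 [0.502 0.5   0.346 0.011 0.013] lean 27.83553328795481 az -170.33018827583038
axial 49.85757170302621 lat [-0.8  0.1 -0.4]
[473.7 -36.5 272.8] [-0.463 -0.069  0.883] 394 2.3532464399456443 [0.537 0.547 0.343 0.013 0.018] lean 27.94018263430784 az -171.49414381031656
axial 49.74940551454164 lat [-0.7 -0.1 -0.4]
shell rim only [494.1 -36.  227. ] 243
```

View pics/scene21.png

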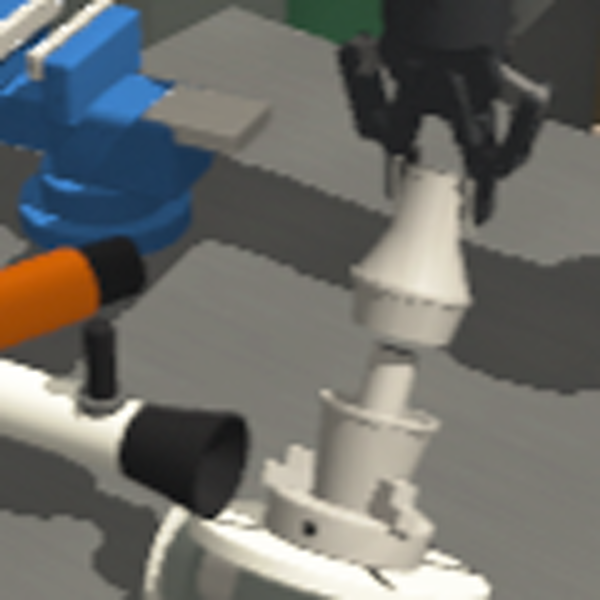

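```bash
python3 -m inch '[{"fingers":1,"linear":[0.0165,0.0022,-0.029],"twist":0},{"fingers":1,"linear":[0.033,0.0044,-0.058],"twist":0},{"fingers":1,"linear":[0.0496,0.0065,-0.0866],"twist":0},{"fingers":1,"linear":[0.0496,0.0065,-0.0866],"twist":0}]'
python3 - <<'E'
from h import *
import pickle
s=get_state();t=s["tcp_pos"];print(t,s["contact_force"].round(1))
p=cams.snapshot("scene");pickle.dump(p,open("scene22.pkl","wb"));save(p,"scene22.png",6,(130,230,210,320))
a0=ax(np.radians(187.5),np.radians(28.6)); g=t+[2,-2.5,21.6]; M=np.array([498,-33.3,229.5])
for zr in((3,70),(3,60)):
    o,a,n,r,sd=fitbaf(p,g-88.5*a0,a0,TAIL,zr=zr)
    print(o.round(1),a.round(3),n,r,sd.round(3),"lean",np.degrees(np.arccos(a[2])),"az",np.degrees(np.arctan2(a[1],a[0])))
    d=o-M;print("axial",d@a0,"lat",(d-(d@a0)*a0).round(1))
E
```

```text
t: 25.15
tcp_pos: [447.8, -35.9, 293.9]
ee_rot: [[0.131, -0.001, 0.991], [-0.991, -0.001, 0.131], [0.0, -1.0, -0.002]]
contact_force: [-0.8, -0.1, -2.0]
finger_gap: 0.475
[447.79401858 -35.87799574 293.85113971] [-0.8 -0.1 -2. ]
[494.1 -33.9 239. ] [-0.459 -0.06   0.886] 433 2.425341048783623 [0.514 0.505 0.386 0.012 0.014] lean 27.598506347362257 az -172.5520474228004
axial 10.256253358946113 lat [1.  0.  0.5]
[494.2 -33.9 239.1] [-0.464 -0.063  0.883] 387 2.4000241377821894 [0.558 0.543 0.391 0.015 0.018] lean 27.956293993819024 az -172.21532187199324
axial 10.232103952126927 lat [1.1 0.1 0.6]
```

View pics/scene22.png

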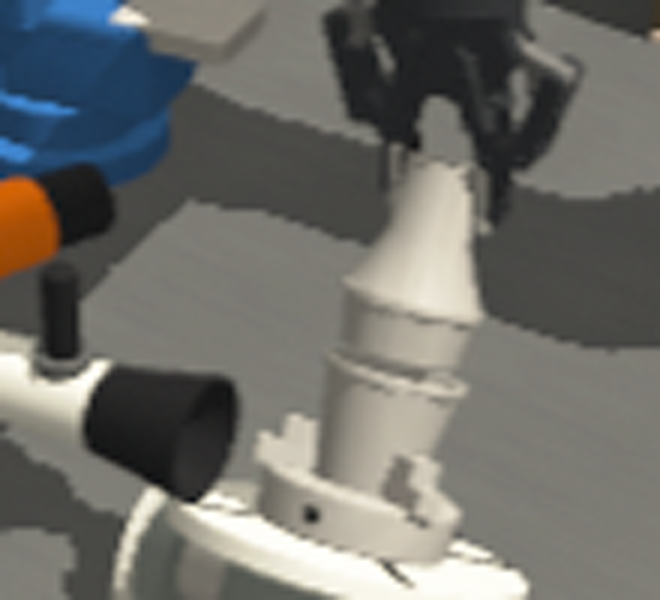

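```bash
python3 -m inch '[{"fingers":1,"linear":[0.005,0.0007,-0.0115],"twist":0},{"fingers":1,"linear":[0.0102,0.0014,-0.0229],"twist":0},{"fingers":1,"linear":[0.0102,0.0014,-0.0229],"twist":0}]'
python3 -m inch '[{"fingers":1,"linear":[0.0037,0.0005,-0.0065],"twist":0},{"fingers":1,"linear":[0.0062,0.0008,-0.0108],"twist":0},{"fingers":1,"linear":[0.0062,0.0008,-0.0108],"twist":0}]'
python3 - <<'E'
from h import *
import pickle
s=get_state();t=s["tcp_pos"];print(t,s["contact_force"].round(1),s["ft_torque"].round(2))
p=cams.snapshot("scene");pickle.dump(p,open("scene23.pkl","wb"));save(p,"scene23.png",6,(130,230,210,320))
E
```

```text
t: 25.5
tcp_pos: [452.2, -35.3, 284.9]
ee_rot: [[0.131, -0.0, 0.991], [-0.991, 0.0, 0.131], [-0.0, -1.0, -0.0]]
contact_force: [0.4, 0.7, -2.5]
finger_gap: 0.477
t: 25.8
tcp_pos: [454.6, -35.1, 280.6]
ee_rot: [[0.13, -0.001, 0.991], [-0.991, -0.0, 0.13], [0.0, -1.0, -0.001]]
contact_force: [0.1, 0.1, -2.7]
finger_gap: 0.477
[454.63977495 -35.06026892 280.57797007] [ 0.1  0.1 -2.7] [ 0.01  0.23 -0.02]
```

View pics/scene23.png

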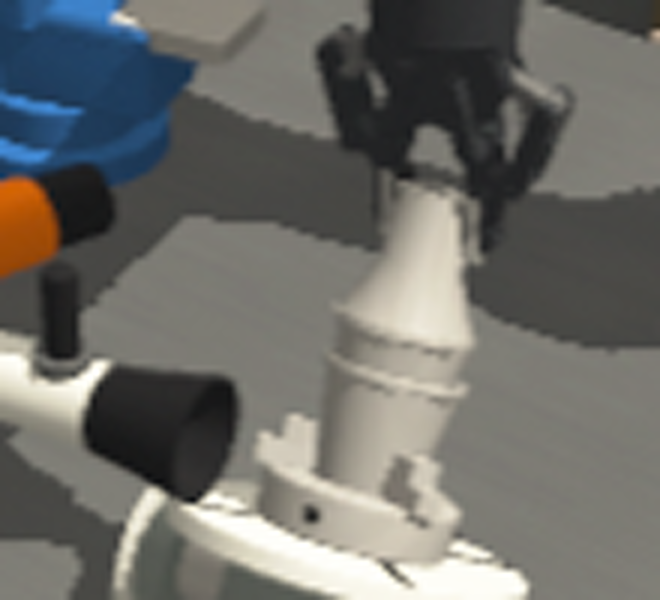

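```bash
python3 -m inch '[{"fingers":1,"linear":[0.0037,0.0005,-0.0065],"twist":0},{"fingers":1,"linear":[0.0062,0.0008,-0.0108],"twist":0},{"fingers":1,"linear":[0.0062,0.0008,-0.0108],"twist":0}]'
python3 - <<'E'
from h import *
import pickle
s=get_state();t=s["tcp_pos"];print(t,s["contact_force"].round(1),s["ft_torque"].round(2))
p=cams.snapshot("scene");pickle.dump(p,open("scene24.pkl","wb"))
a0=ax(np.radians(187.5),np.radians(28.6)); g=t+[2,-2.5,21.6]; M=np.array([498,-33.3,229.5])
for zr in((24,70),(12,65)):
    o,a,n,r,sd=fitbaf(p,g-88.5*a0,a0,TAIL,zr=zr)
    print(o.round(1),a.round(3),n,r,sd.round(3),"lean",np.degrees(np.arccos(a[2])),"az",np.degrees(np.arctan2(a[1],a[0])))
    d=o-M;print("axial",d@a0,"lat",(d-(d@a0)*a0).round(1))
E
```

```text
t: 26.15
tcp_pos: [457.0, -34.8, 276.1]
ee_rot: [[0.13, -0.001, 0.991], [-0.991, -0.0, 0.13], [0.0, -1.0, -0.001]]
contact_force: [-2.2, -0.2, -3.9]
finger_gap: 0.471
[457.00686258 -34.78589284 276.08427084] [-2.2 -0.2 -3.9] [-0.07  0.71 -0.01]
[504.9 -32.7 220.5] [-0.492 -0.07   0.868] 295 2.245497833711856 [0.905 0.725 0.397 0.015 0.017] lean 29.78635724703867 az -171.87468536178358
axial -11.241860435499246 lat [ 1.6 -0.1  0.8]
[503.3 -33.2 221.1] [-0.483 -0.068  0.873] 351 2.2669659871432746 [0.663 0.643 0.43  0.015 0.019] lean 29.20721723036329 az -171.9471438631842
axial -9.925739614392922 lat [ 0.6 -0.5  0.3]
```

```bash
python3 -m inch '[{"fingers":1,"linear":[-0.0015,-0.0002,-0.004],"twist":0},{"fingers":1,"linear":[0.0018,0.0003,-0.0105],"twist":0},{"fingers":1,"linear":[0.0018,0.0003,-0.0105],"twist":0}]'
python3 - <<'E'
from h import *
s=get_state();t=s["tcp_pos"];print(t,s["contact_force"].round(1),s["ft_torque"].round(2))
E
```

```text
t: 26.5
tcp_pos: [458.0, -34.6, 272.0]
ee_rot: [[0.131, -0.0, 0.991], [-0.991, -0.0, 0.131], [0.0, -1.0, -0.0]]
contact_force: [-2.3, -0.1, -4.2]
finger_gap: 0.471
[457.97380236 -34.60901312 272.01871821] [-2.3 -0.1 -4.2] [-0.04  0.5  -0.  ]
```

```bash
python3 -m inch '[{"fingers":1,"linear":[-0.003,-0.0004,-0.002],"twist":0},{"fingers":1,"linear":[0.0005,0.0001,-0.0084],"twist":0},{"fingers":1,"linear":[0.0005,0.0001,-0.0084],"twist":0}]'
python3 - <<'E'
from h import *
import pickle
s=get_state();t=s["tcp_pos"];print(t,s["contact_force"].round(1),s["ft_torque"].round(2))
p=cams.snapshot("scene");pickle.dump(p,open("scene25.pkl","wb"));save(p,"scene25.png",6,(130,230,210,320))
a0=ax(np.radians(187.5),np.radians(28.6)); g=t+[2,-2.5,21.6]; M=np.array([498,-33.3,229.5])
for zr in((26,70),(18,65)):
    o,a,n,r,sd=fitbaf(p,g-88.5*a0,a0,TAIL,zr=zr)
    print(o.round(1),a.round(3),n,r,sd.round(3),"lean",np.degrees(np.arccos(a[2])),"az",np.degrees(np.arctan2(a[1],a[0])))
    d=o-M;print("axial",d@a0,"lat",(d-(d@a0)*a0).round(1))
E
```

```text
t: 26.8
tcp_pos: [458.3, -34.5, 268.8]
ee_rot: [[0.131, 0.0, 0.991], [-0.991, 0.0, 0.131], [-0.0, -1.0, 0.0]]
contact_force: [0.9, -0.2, -2.0]
finger_gap: 0.477
[458.32186902 -34.51361726 268.78836126] [ 0.9 -0.2 -2. ] [-0.02  0.06 -0.03]
[506.7 -31.3 213.8] [-0.488 -0.093  0.868] 277 2.1975439645688244 [1.055 0.72  0.398 0.016 0.016] lean 29.80391296604701 az -169.19408578600584
axial -18.003050079123074 lat [0.1 0.9 0.1]
[506.  -31.8 214.1] [-0.483 -0.087  0.872] 317 2.238807703139407 [0.818 0.692 0.373 0.016 0.019] lean 29.36112547723956 az -169.82930641836887
axial -17.461480464237003 lat [-0.3  0.4 -0.1]
```

View pics/scene25.png

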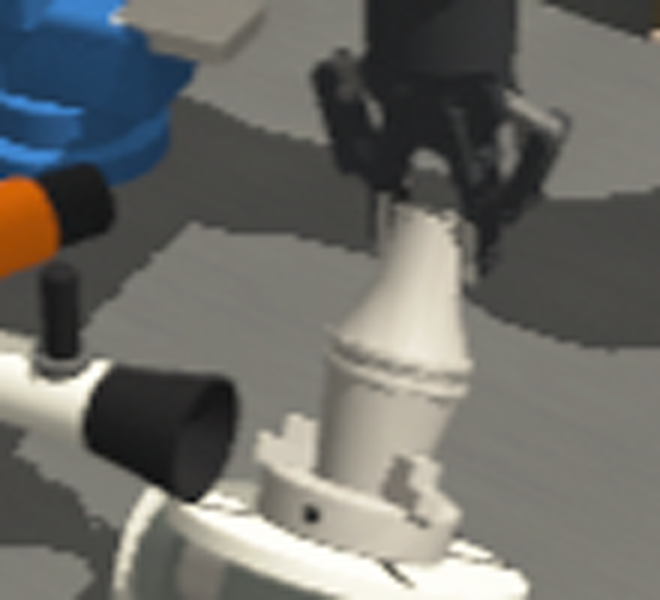

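```bash
python3 -m inch '[{"fingers":1,"linear":[0.0015,0.0002,-0.0034],"twist":0},{"fingers":1,"linear":[0.0015,0.0002,-0.0034],"twist":0}]' | grep -E "tcp|force"
python3 -m inch '[{"fingers":1,"linear":[0.0012,0.0002,-0.003],"twist":0},{"fingers":1,"linear":[0.0012,0.0002,-0.003],"twist":0}]' | grep -E "tcp|force"
```

```text
tcp_pos: [458.8, -34.5, 267.5]
contact_force: [0.1, -0.4, -1.9]
tcp_pos: [459.2, -34.5, 266.3]
contact_force: [-0.1, 0.2, -1.9]
```

```bash
python3 -m inch '[{"fingers":1,"linear":[0.0009,0.0001,-0.0019],"twist":0},{"fingers":1,"linear":[0.0009,0.0001,-0.0019],"twist":0}]' | grep -E "tcp|force"
python3 - <<'E'
from h import *
s=get_state();t=s["tcp_pos"];print(t,s["contact_force"].round(1),s["ft_torque"].round(2))
E
```

```text
tcp_pos: [459.5, -34.5, 265.6]
contact_force: [-1.3, -0.8, -1.5]
[459.52834946 -34.47686615 265.58917709] [-1.3 -0.8 -1.5] [-0.14  0.27 -0.  ]
```

```bash
python3 -m inch '[{"fingers":1,"linear":[0.0006,0.0002,-0.002],"twist":0},{"fingers":1,"linear":[0.0006,0.0002,-0.002],"twist":0}]' | grep -E "tcp|force"
python3 - <<'E'
from h import *
import pickle
s=get_state();t=s["tcp_pos"];print(t,s["contact_force"].round(1),s["ft_torque"].round(2))
p=cams.snapshot("scene");pickle.dump(p,open("scene26.pkl","wb"));save(p,"scene26.png",8,(150,220,230,310))
E
```

```text
tcp_pos: [459.7, -34.4, 264.9]
contact_force: [-5.0, -0.5, 4.5]
[459.73405218 -34.43194077 264.93619836] [-5.  -0.5  4.5] [-0.24  0.91 -0.02]
```

View pics/scene26.png

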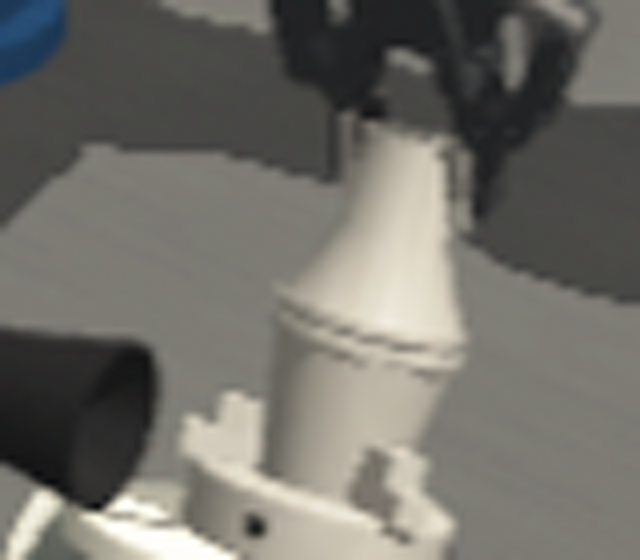

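```bash
python3 -m inch '[{"fingers":1,"linear":[-0.0015,-0.0002,0.0002],"twist":0},{"fingers":1,"linear":[-0.0015,-0.0002,0.0002],"twist":0}]' | grep -E "tcp|force"
python3 -m inch '[{"fingers":-0.1,"linear":[0,0,0],"twist":0},{"fingers":-0.2,"linear":[0,0,0],"twist":0},{"fingers":-0.4,"linear":[0,0,0],"twist":0},{"fingers":-0.4,"linear":[0,0,0],"twist":0}]'
python3 - <<'E'
from h import *
import pickle
p=cams.snapshot("scene");pickle.dump(p,open("scene27.pkl","wb"));save(p,"scene27.png",8,(150,220,230,310))
E
```

```text
tcp_pos: [459.4, -34.4, 264.9]
contact_force: [1.4, -1.2, -1.6]
t: 28.3
tcp_pos: [459.2, -34.4, 264.9]
ee_rot: [[0.131, 0.0, 0.991], [-0.991, 0.0, 0.131], [-0.0, -1.0, 0.0]]
contact_force: [-0.2, -0.1, 0.0]
finger_gap: 0.702
```

View pics/scene27.png

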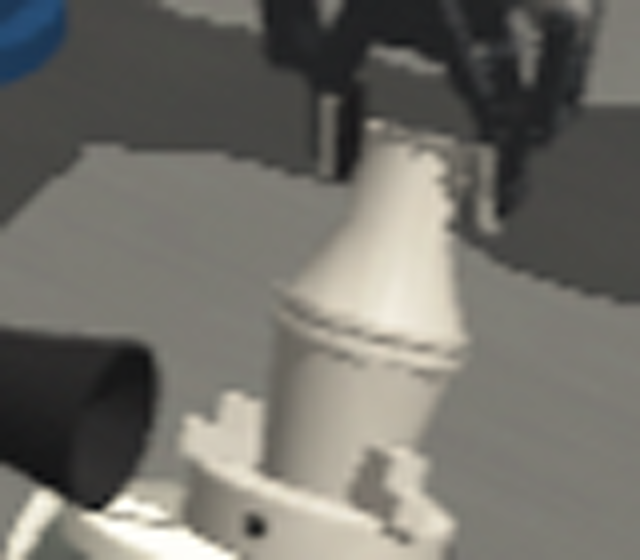

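```bash
python3 -m inch '[{"fingers":-0.4,"linear":[0,0,0.03],"twist":0},{"fingers":-0.4,"linear":[0,0,0.1],"twist":0},{"fingers":-0.2,"linear":[0,0,0.2],"twist":0},{"fingers":0.5,"linear":[0,0,0.3],"twist":0},{"fingers":1,"linear":[0,0.03,0.36],"twist":0}]' | grep -E "tcp|force"
python3 -m inch '[{"fingers":1,"linear":[0,0.1,0],"twist":0.1},{"fingers":1,"linear":[0,0.22,0],"twist":0.2},{"fingers":1,"linear":[0,0.34,0],"twist":0.3},{"fingers":1,"linear":[0,0.46,0],"twist":0.44},{"fingers":1,"linear":[0,0.46,0],"twist":0.44}]' | grep -E "tcp|force"
python3 - <<'E'
from h import *
import pickle
s=get_state();t=s["tcp_pos"];print(t,s["joint_positions"].round(2))
for n in("scene","top"):
    p=cams.snapshot(n);pickle.dump(p,open(n+"28.pkl","wb"))
    save(p,n+"28.png",6,(130,230,190,320) if n=="scene" else (130,250,220,350))
    M,L=(np.array([498,-33.3,229.5]),28.6) if n=="scene" else (np.array([496.9,-29.6,228]),30)
    a0=ax(np.radians(187.5),np.radians(L))
    for zr in((26,102),(20,70)):
        o,a,k,r,sd=fitbaf(p,M-22*a0,a0,TAIL,zr=zr)
        d=o-M;print(n,k,round(r,2),"lean",np.degrees(np.arccos(a[2])).round(1),"az",np.degrees(np.arctan2(a[1],a[0])).round(1),"sd",sd.round(3),"axial",(d@a0).round(1),"lat",(d-(d@a0)*a0).round(1))
    P=xyz(p).reshape(-1,3);P=P[np.isfinite(P).all(1)]
    H=P[(abs(P[:,0]-655)<40)&(abs(P[:,1]+107)<40)&(P[:,2]>298)&(P[:,2]<345)]; print("handle",len(H),H.mean(0).round(1))
    C=P[(abs(P[:,0]-675)<50)&(abs(P[:,1]+255)<50)&(P[:,2]>230)&(P[:,2]<330)]; print("cap",len(C),C.mean(0).round(1),np.percentile(C,[2,98],axis=0).round(1).tolist())
E
```

```text
tcp_pos: [459.5, -23.9, 412.7]
contact_force: [-0.5, 0.3, 0.1]
tcp_pos: [458.1, 167.7, 409.0]
contact_force: [-0.5, -1.9, -1.2]
[458.11454152 167.65070441 409.01787995] [-0.99  0.04  0.6   1.7  -0.02  1.41 -1.47]
scene 424 2.03 lean 30.1 az -173.4 sd [0.696 0.511 0.346 0.007 0.008] axial -21.1 lat [-1.1 -1.  -0.7]
scene 334 2.45 lean 32.0 az -174.7 sd [0.912 0.752 0.408 0.016 0.017] axial -24.6 lat [ 1.4 -0.6  0.7]
handle 86 [ 660.2 -108.   320.4]
cap 508 [ 695.  -242.   273.9] [[660.5, -276.8, 234.3], [713.9, -206.3, 295.0]]
top 444 2.34 lean 30.1 az -172.8 sd [0.564 0.433 0.308 0.006 0.007] axial -20.9 lat [-2.5 -0.6 -1.5]
top 303 1.56 lean 31.7 az -172.9 sd [0.464 0.357 0.224 0.009 0.009] axial -22.1 lat [-1.1 -0.4 -0.7]
handle 51 [ 651.1 -108.   323.5]
cap 474 [ 674.2 -244.3  280.7] [[652.4, -280.3, 237.1], [706.6, -206.5, 293.8]]
```

View pics/scene28.png

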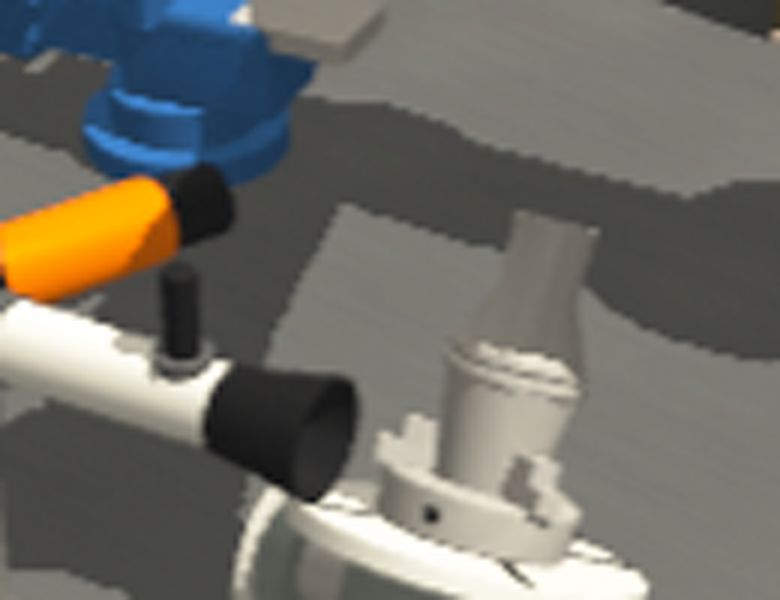

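View pics/top28.png

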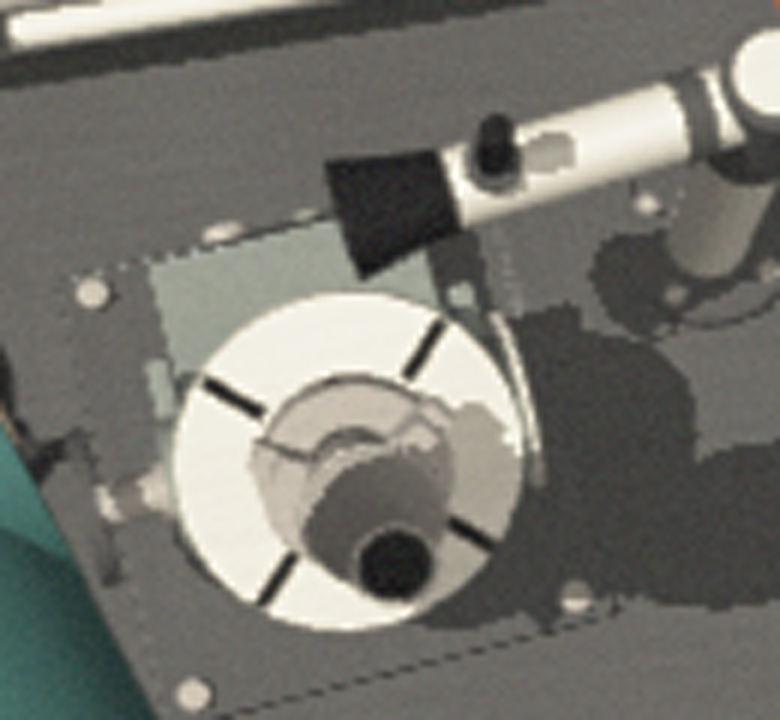

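```bash
python3 -m inch '[{"fingers":1,"linear":[0.08,-0.08,0],"twist":0},{"fingers":1,"linear":[0.16,-0.16,0],"twist":0},{"fingers":1,"linear":[0.24,-0.24,0],"twist":0},{"fingers":1,"linear":[0.32,-0.32,0],"twist":0},{"fingers":1,"linear":[0.4,-0.4,0],"twist":0}]' | grep -E "tcp|force"
python3 -m inch '[{"fingers":1,"linear":[0.08,-0.08,0],"twist":0},{"fingers":1,"linear":[0.16,-0.16,0],"twist":0},{"fingers":1,"linear":[0.2,-0.25,0],"twist":0},{"fingers":1,"linear":[0.2,-0.25,0],"twist":0},{"fingers":1,"linear":[0.2,-0.25,0],"twist":0}]'
python3 - <<'E'
from h import *
import pickle
s=get_state();t=s["tcp_pos"];print(t,s["joint_positions"].round(2))
for n in("scene","top"):
    p=cams.snapshot(n);save(p,n+"29.png",5,(100,220,150,290) if n=="scene" else (110,230,230,370))
E
```

```text
tcp_pos: [620.0, -1.1, 409.9]
contact_force: [0.8, 1.8, 0.8]
t: 30.45
tcp_pos: [698.8, -100.9, 409.4]
ee_rot: [[0.455, -0.0, 0.89], [-0.89, -0.001, 0.455], [0.001, -1.0, -0.001]]
contact_force: [-0.8, 0.7, -0.8]
finger_gap: 0.003
[ 698.77710115 -100.87169266  409.42339728] [-0.32  0.57  0.75  1.13 -0.38  1.57 -0.76]
```

View pics/scene29.png

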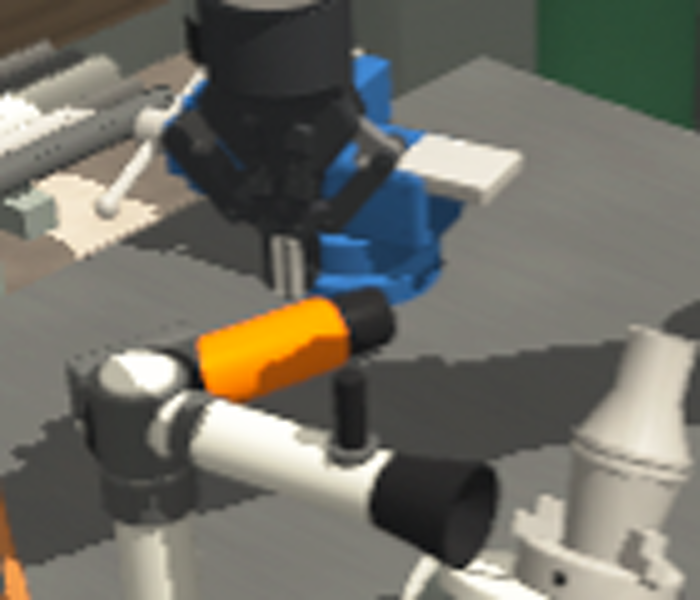

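```bash
python3 -m inch '[{"fingers":1,"linear":[0,0,-0.09],"twist":0},{"fingers":1,"linear":[0,0,-0.17],"twist":0},{"fingers":1,"linear":[0,0,-0.24],"twist":0},{"fingers":1,"linear":[0,0,-0.268],"twist":0},{"fingers":1,"linear":[0,0,-0.268],"twist":0}]'
python3 -m inch '[{"fingers":1,"linear":[-0.02,-0.005,0],"twist":0},{"fingers":1,"linear":[-0.04,-0.01,0],"twist":0},{"fingers":1,"linear":[-0.055,-0.015,0],"twist":0},{"fingers":1,"linear":[-0.07,-0.02,0],"twist":0},{"fingers":1,"linear":[-0.07,-0.02,0],"twist":0}]'
python3 - <<'E'
from h import *
s=get_state();t=s["tcp_pos"];print(t,s["contact_force"].round(1),s["ft_torque"].round(2))
for n in("scene","top"):
    p=cams.snapshot(n);save(p,n+"30.png",5,(100,220,150,290) if n=="scene" else (110,230,230,370))
E
```

```text
t: 31.05
tcp_pos: [698.8, -97.3, 301.3]
ee_rot: [[0.46, -0.001, 0.888], [-0.888, 0.001, 0.46], [-0.001, -1.0, -0.001]]
contact_force: [1.0, 0.3, 0.2]
finger_gap: -0.001
t: 31.55
tcp_pos: [670.7, -106.7, 302.5]
ee_rot: [[0.458, 0.001, 0.889], [-0.889, 0.0, 0.458], [0.0, -1.0, 0.001]]
contact_force: [0.1, 0.0, 0.9]
finger_gap: 0.002
[ 670.68419977 -106.70439877  302.49925629] [0.1 0.  0.9] [-0.02 -0.    0.  ]
```

View pics/scene30.png

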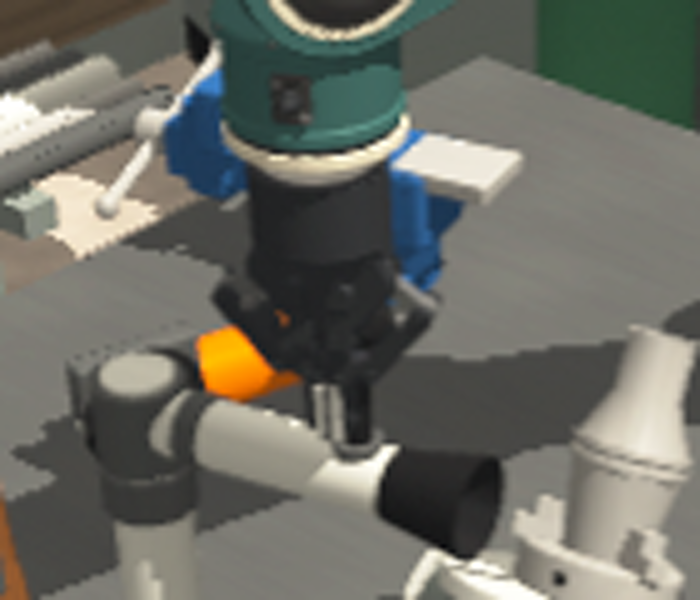

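View pics/top30.png

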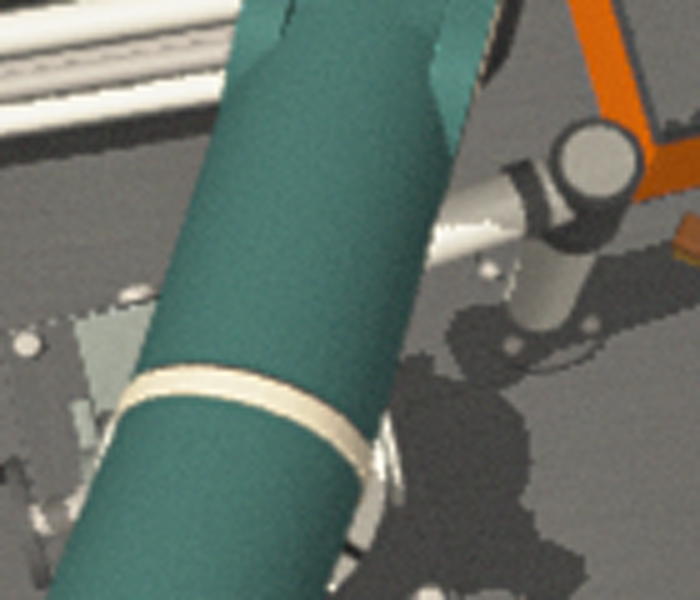

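```bash
python3 -m inch '[{"fingers":1,"linear":[-0.015,0.004,0],"twist":0},{"fingers":1,"linear":[-0.03,0.005,0],"twist":0},{"fingers":1,"linear":[-0.045,0.005,0],"twist":0},{"fingers":1,"linear":[-0.06,0.004,0],"twist":0},{"fingers":1,"linear":[-0.06,0.004,0],"twist":0}]'
python3 - <<'E'
from h import *
s=get_state();t=s["tcp_pos"];print(t,s["contact_force"].round(1),s["ft_torque"].round(2))
p=cams.snapshot("scene");save(p,"scene31.png",5,(100,220,150,290))
E
```

```text
t: 32.15
tcp_pos: [646.3, -105.0, 302.0]
ee_rot: [[0.458, -0.0, 0.889], [-0.889, 0.0, 0.458], [-0.001, -1.0, -0.0]]
contact_force: [-1.4, -0.5, -0.4]
finger_gap: -0.002
[ 646.34437841 -104.9637376   301.96500375] [-1.4 -0.5 -0.4] [-0.05 -0.03  0.04]
```

View pics/scene31.png

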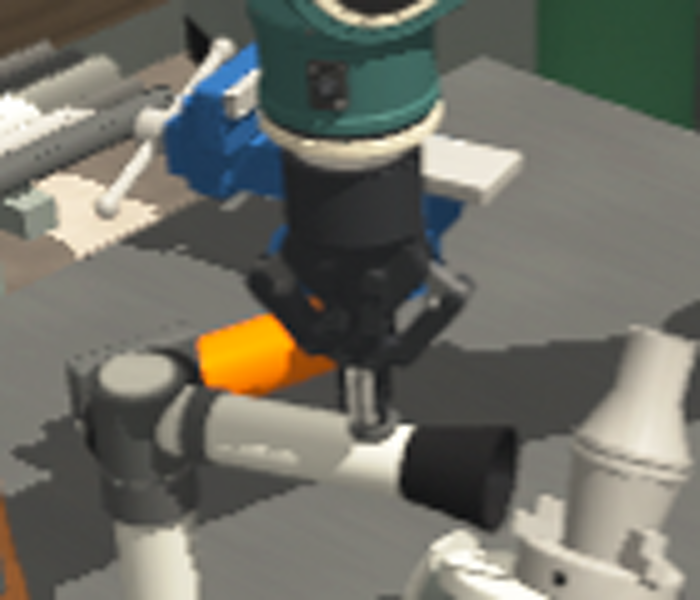

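```bash
python3 -m inch '[{"fingers":1,"linear":[-0.015,-0.005,0],"twist":0},{"fingers":1,"linear":[-0.03,-0.012,0],"twist":0},{"fingers":1,"linear":[-0.045,-0.02,0],"twist":0},{"fingers":1,"linear":[-0.059,-0.0275,0],"twist":0},{"fingers":1,"linear":[-0.059,-0.0275,0],"twist":0}]'
python3 - <<'E'
from h import *
s=get_state();t=s["tcp_pos"];print(t,s["contact_force"].round(1),s["ft_torque"].round(2))
for n in("scene","top"):
    p=cams.snapshot(n);save(p,n+"32.png",5,(100,220,150,290) if n=="scene" else (110,230,230,370))
E
```

```text
t: 32.7
tcp_pos: [622.7, -116.8, 301.9]
ee_rot: [[0.457, -0.0, 0.889], [-0.889, -0.0, 0.457], [0.0, -1.0, -0.0]]
contact_force: [0.3, -0.1, 0.4]
finger_gap: 0.001
[ 622.66123494 -116.84113562  301.89815509] [ 0.3 -0.1  0.4] [-0.02 -0.    0.01]
```

View pics/scene32.png

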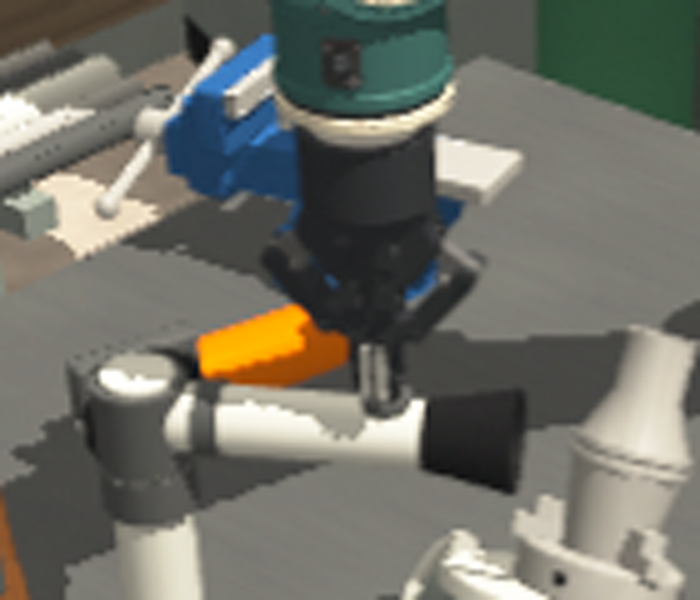

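View pics/top32.png

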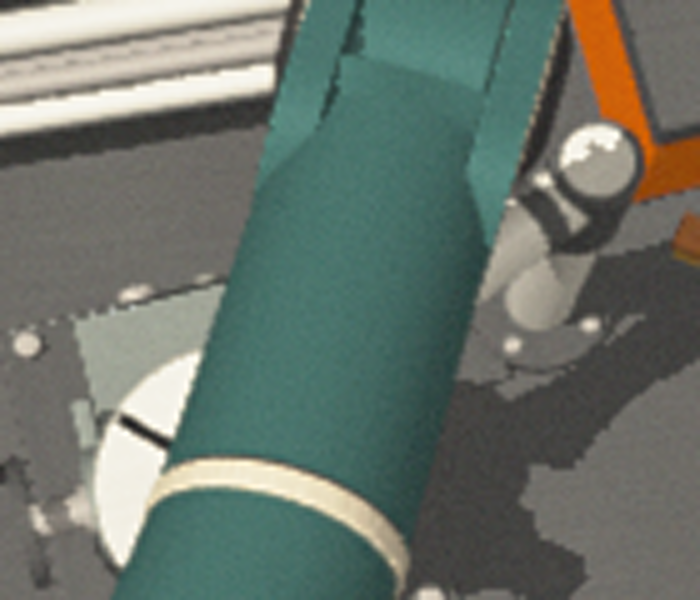

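```bash
python3 -m inch '[{"fingers":1,"linear":[-0.012,-0.007,0],"twist":0},{"fingers":1,"linear":[-0.024,-0.014,0],"twist":0},{"fingers":1,"linear":[-0.024,-0.014,0],"twist":0}]' | grep -E "tcp|force"
python3 -m inch '[{"fingers":1,"linear":[-0.009,-0.006,0],"twist":0},{"fingers":1,"linear":[-0.009,-0.006,0],"twist":0}]' | grep -E "tcp|force"
```

```text
tcp_pos: [613.3, -122.1, 301.8]
contact_force: [-0.0, -0.4, -0.7]
tcp_pos: [610.0, -124.2, 301.8]
contact_force: [0.0, -0.0, -0.0]
```

```bash
python3 -m inch '[{"fingers":1,"linear":[-0.009,-0.007,0],"twist":0},{"fingers":1,"linear":[-0.009,-0.007,0],"twist":0}]' | grep -E "tcp|force"
python3 -m inch '[{"fingers":1,"linear":[-0.009,-0.007,0],"twist":0},{"fingers":1,"linear":[-0.009,-0.007,0],"twist":0}]' | grep -E "tcp|force"
python3 - <<'E'
from h import *
for n in("scene","top"):
    p=cams.snapshot(n);save(p,n+"33.png",5,(100,220,150,290) if n=="scene" else (110,230,230,370))
E
```

```text
tcp_pos: [606.4, -127.0, 301.7]
contact_force: [-0.8, 0.6, 0.1]
tcp_pos: [603.5, -129.0, 301.7]
contact_force: [6.4, 3.5, -0.9]
```

View pics/scene33.png

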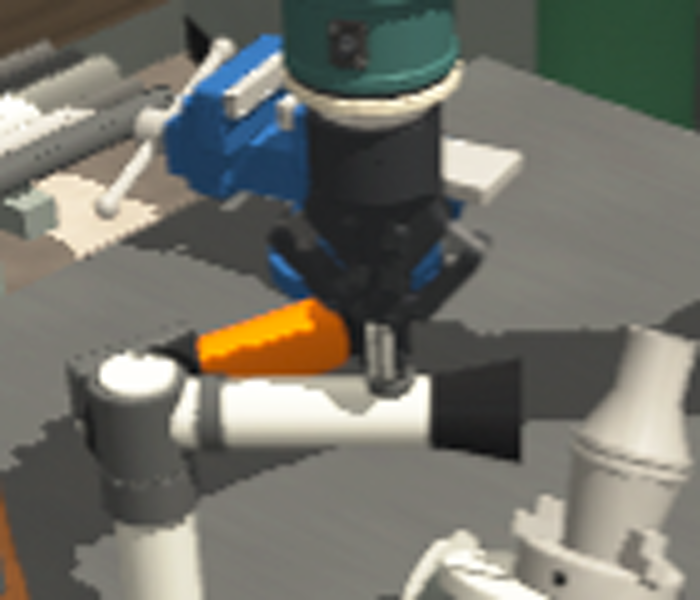

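```bash
python3 -m inch '[{"fingers":1,"linear":[-0.003,-0.002,0],"twist":0},{"fingers":1,"linear":[-0.003,-0.002,0],"twist":0}]' | grep -E "tcp|force"
```

```text
tcp_pos: [603.4, -129.1, 301.8]
contact_force: [14.3, 6.4, -4.3]
```

```bash
python3 -m inch '[{"fingers":1,"linear":[0.02,0.01,0],"twist":0},{"fingers":1,"linear":[0.06,0.03,0],"twist":0},{"fingers":1,"linear":[0.08,0.04,0.08],"twist":0},{"fingers":1,"linear":[0.08,0.04,0.18],"twist":0},{"fingers":1,"linear":[0.08,0.04,0.28],"twist":0}]' | grep -E "tcp|force"
python3 -m inch '[{"fingers":1,"linear":[-0.05,0.08,0.02],"twist":0},{"fingers":1,"linear":[-0.12,0.16,0.02],"twist":0},{"fingers":1,"linear":[-0.19,0.24,0.02],"twist":0},{"fingers":1,"linear":[-0.26,0.32,0.02],"twist":0},{"fingers":1,"linear":[-0.33,0.4,0.02],"twist":0}]' | grep -E "tcp|force"
python3 -m inch '[{"fingers":1,"linear":[-0.05,0.1,0],"twist":0},{"fingers":1,"linear":[-0.1,0.2,0],"twist":0},{"fingers":1,"linear":[-0.15,0.3,0],"twist":0},{"fingers":1,"linear":[-0.15,0.35,0],"twist":0},{"fingers":1,"linear":[-0.15,0.35,0],"twist":0}]' | grep -E "^t:|tcp|force"
python3 - <<'E'
from h import *
import pickle
for n in("scene","top"):
    p=cams.snapshot(n);pickle.dump(p,open(n+"34.pkl","wb"))
    save(p,n+"34.png",1); save(p,n+"34c.png",5,(120,230,160,300) if n=="scene" else (120,250,220,370))
    M,L=(np.array([498,-33.3,229.5]),28.6) if n=="scene" else (np.array([496.9,-29.6,228]),30)
    a0=ax(np.radians(187.5),np.radians(L))
    for zr in((26,102),(20,70)):
        o,a,k,r,sd=fitbaf(p,M-22*a0,a0,TAIL,zr=zr)
        d=o-M;print(n,k,round(r,2),"lean",np.degrees(np.arccos(a[2])).round(1),"az",np.degrees(np.arctan2(a[1],a[0])).round(1),"axial",(d@a0).round(1),"lat",(d-(d@a0)*a0).round(1))
    P=xyz(p).reshape(-1,3);P=P[np.isfinite(P).all(1)]
    H=P[(abs(P[:,0]-585)<25)&(abs(P[:,1]+138)<25)&(P[:,2]>298)&(P[:,2]<345)]; print("handle",len(H),H.mean(0).round(1))
E
```

```text
tcp_pos: [633.7, -114.3, 414.7]
contact_force: [0.6, -0.7, 0.1]
tcp_pos: [500.7, 46.5, 421.5]
contact_force: [1.1, 0.1, 0.5]
t: 35.5
tcp_pos: [441.4, 188.3, 421.4]
contact_force: [0.2, -0.7, -0.0]
scene 426 2.09 lean 30.4 az -171.0 axial -21.5 lat [-0.9  0.4 -0.4]
scene 325 2.43 lean 31.7 az -167.3 axial -22.1 lat [-0.2  1.6 -0. ]
handle 78 [ 591.9 -141.1  319.3]
top 440 2.52 lean 30.1 az -172.6 axial -19.5 lat [-2.6 -0.5 -1.5]
top 304 1.53 lean 31.9 az -173.9 axial -21.5 lat [-0.8 -0.6 -0.5]
handle 49 [ 584.4 -139.6  324.5]
```

View pics/scene34c.png

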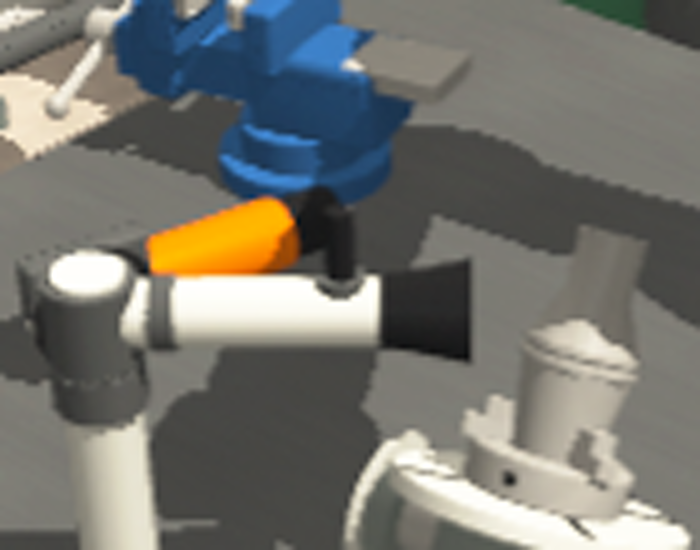

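View pics/top34c.png

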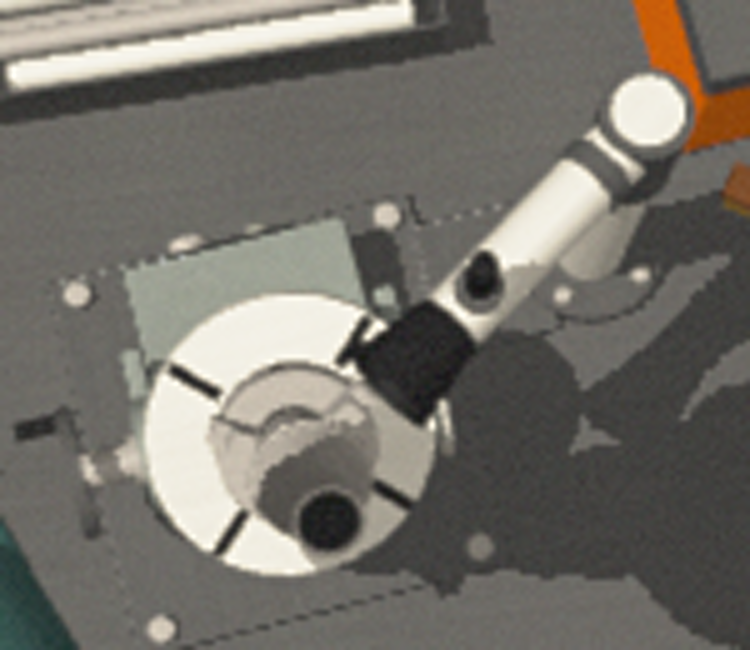

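View pics/top34.png

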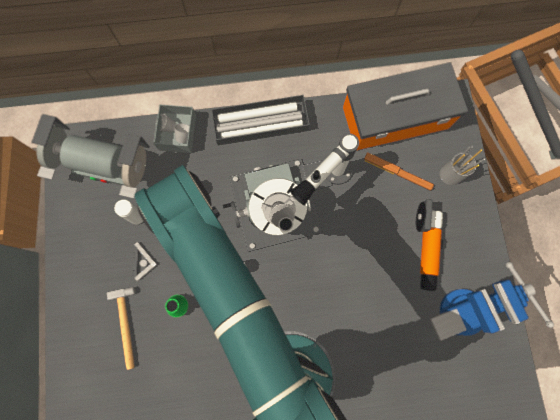

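```bash
python3 - <<'E'
from h import *
s=get_state();print(s["t"],s["contact_force"].round(1),s["qd"].round(3))
print(workorder.close_job())
E
```

```text
35.6 [-0.3 -0.6  0.7] [ 0.015 -0.007  0.015  0.005  0.002 -0.     0.002]
the job is handed in; nothing more can be done
None
```

I set the baffle and then the tail cone in the shell, swung the fume nozzle against its stop, backed away, and handed the job in at t = 35.6 s. I don't know the verdict, because handing in reports none.

**How it went in:** The tool only points straight down, so I tilted each part about 30° in the grip by leaning it gently (3–5 N) against the shell's rim. I lowered each along the shell's axis until it just bore on the taper, with about 6 N axially for the baffle and 8.5 N for the tail. Then I let go.

**Last checks:**
- **Baffle:** its pipe sat concentric with the mouth, to within about 1 mm. Its lean came out at 27.5° from one camera and 34° from the other, too noisy to show by itself that it sits square. Its height was within a few millimetres of nominal.
- **Tail cone:** it leans 30.1–30.4° over its whole visible length, against 30° for the shell, and sits 19.5–22 mm deep against 22 mm nominal. A fit to its lower part alone read about 32°, and the scene camera reads the shell itself at 28.6°. I put both down to camera error of 1–2°.
- **Fume arm:** at the end of its travel the force rose from 7 to 16 N without further movement, so it is on its stop. The nozzle faces the joint and the arm is released.
- **Other things on the bench:** nothing in the way was touched and those visible had not moved. In the last top view the robot arm hid several of them, so I could not check those.

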